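Set up the swing-out utensil rail

ROBOT

A 6-joint arm with a two-finger parallel gripper is mounted at the origin on the work surface. World frame = base frame: x ahead of the robot, y to its left, z up, the work surface at z = 0. Lengths are in m, angles in degrees, forces in N, time in s.
With the tool pointing down it reaches from about 0.35 to 0.925 m from the base axis. Payload 6.4 kg.
Tool frame: the origin (TCP) lies midway between the tips of the shut fingers; the grasp point (between the pads) lies 19 mm behind it; y points along the fingers, z is the direction in which the jaws open and shut, and the axes are right-handed (so a half turn about y gives the same grasp; the last joint's range is limited). The gripper opens to 94 mm and grips with 3 to 60 N. Pads are 16 mm wide; open, the fingers measure 119 mm over their backs; the gripper's body (75 mm by 177 mm) begins 78 mm behind the grasp point.
Start: joints at [-74.204, 14.043, 89.255, -0, 76.702, -9.975], TCP at [0.283, -0.585, 0.205] pointing down, gripper open.
Joint ranges: [-179.41, 179.41], [-58.25, 129.5], [7.25, 145.43], [-54.29, 234.29], [11.92, 165.04], [-157.13, 157.13]. Speed limits (degrees/s): [147.25, 147.25, 180, 180, 180, 180].

INTERFACE

Orientations are given as [roll, pitch, yaw] about the fixed x, y, z axes, in that order (R = Rz(yaw) Ry(pitch) Rx(roll)).
In Python, from plant import r, sensors, imaging gives the robot as it stands. Calls block until the motion is done:
- r.move_to(position, orientation): joint-space move of the TCP to a pose.
- r.move_linear(position, orientation=None, max_speed=0.15, stop_force=None): straight line of the TCP; orientation=None keeps the orientation; max_speed is the mean speed in m/s. With stop_force (N) it stops when the force on the tool has changed by that much, and returns True; else False.
- r.move_joints(angles): joint-space move.
- r.gripper_to(opening): finger opening in m; the grip force is fixed at half the most; returns when the fingers have stopped.
- r.wait(seconds).
- r.solve_ik(position, orientation): joint angles nearest the present ones, or None.
- sensors.observe(): the state.
- imaging.get_image(name): name is "side" or "top" or "wrist"; returns the picture (400x640x3 uint8, blue, green, red); there is no depth.
- imaging.camera_params(name): a dict with "vfov" (degrees; the focal length in pixels is half the picture's height over the tangent of half this angle, whatever the lens; pixels are square), "cx", "cy" (the principal point, pixels), "dist" ([k1, k2, p1, p2, k3] as OpenCV has them; the pictures are not rectified), "R" (3x3) and "t" (3): a world point X has camera coordinates R X + t; the wrist camera has in their place "tool_from_camera" (4x4, takes a point from camera to tool coordinates, whose origin is the TCP and whose axes are the tool frame's). Camera axes: x right, y down, z forward; pixel columns grow to the right and rows downward; lengths in m; the calibration is good to about 2 mm. A picture is of the moment at which its call begins: read the wrist's pose just before it. camera_params takes no time and is no camera call.
A pose or a line that the arm cannot do raises r.Unreachable and nothing moves.
- r.finish_job(): hands the job in, once; it reports no verdict.
The state is a dict: "time_s": time; "joints": joint angles; "joint_velocities": joint speeds; "joint_efforts": joint torques, N m; "tcp_pos": TCP position; "eef_rot": TCP orientation; "ft_force": force on the tool from outside, world axes, zero at the start; "ft_torque": the same for the moment, N m; "finger_gap": finger opening in m.
Only numpy, scipy, OpenCV 4.12 (cv2) and the standard library are available. Lean on these libraries where they do the work, as an engineer would, in place of code of your own. Each camera call takes 0.05 s, during which the arm holds its last target.

TASK

Set up the swing-out rail for service: first swing the rail arm out until it stands square to the pier it is mounted on. Then put one of the S-hooks from the bin's handle through the hole in the handle of each utensil laid out on the granite ledge and, carrying the utensil only by its hook and never in the fingers, hang it from the arm, so that every utensil hangs freely on a hook of its own, spread along the arm. Leave the arm square, keep the bin shut, and leave the other things standing where they are.

Things in the scene. Friction and masses are not known exactly. Their poses are not given: they have to be found in the camera images.
- rail (a joint): angle of the swing-out rail arm, rad: 0 folded along the pier (bar pointing to the robot's side), 1.571 square to the pier's face (sticking straight out of it), range 0 to 2.3, no stop or catch at square; a stiff friction hinge (about 0.6 N m), stays where it is left. It grows clockwise seen from above
- rail_hinge (a point): point on the arm's upright hinge axis, at the height of the bar's axis (295 mm). The frame turns with the arm: the bar runs along its own -x from the hinge; z up
- rail_mid (a point): point on the axis of the bar, 190 mm out from the hinge; frame as for rail_hinge. The bar is round, 10 mm thick, bare brushed steel, level, from the hub (11 mm radius) to a ball of 18 mm, centred 342 mm from the hinge, at its free end
- pier: alcove side pier, white with black granite cap and front edge, fixed: 150 (x) by 50 (y) by 345 mm high, 160 by 60 at its cap. Origin under its centre, z up; its +y face, to which the rail's wall plate is screwed, looks into the alcove. The hinge axis stands 62 mm from its centre along +y
- ledge: black granite ledge, fixed, 270 (x) by 320 (y) by 50 mm high, origin under its centre, front edge at x -135 towards the robot
- bin: brushed steel tilt-out bin, fixed, 280 (x) by 220 (y) by 180 mm high, origin under its centre; its tilting front is the -y side and carries a round level bar handle 10 mm thick, 230 mm long along x, its axis at y -150, z 150 in this frame, 40 mm in front of the face, with a post at each end (x -105 and +105)
- bin_front (a joint): tilt of the bin's front, rad: 0 closed (so at the start), grows as its top comes out; stiff
- turner: slotted turner, flat stainless steel, 4 mm thick, lying on the ledge, handle reaching about 60 mm out over its front edge towards the robot. Origin: centre of the 12 mm hole in the handle, mid thickness; x along the handle to the head, z up as it lies. Handle 22 mm wide (16 beyond x 48), ends at x -12; the head is a slotted rectangle 60 wide from x 106 to 178 mm. 85 g
- skimmer: round skimmer, flat stainless steel, 4 mm thick, lying on the ledge, handle reaching about 60 mm out over its front edge towards the robot. Origin: centre of the 12 mm hole in the handle, mid thickness; x along the handle to the head, z up as it lies. Handle 22 mm wide (16 beyond x 48), ends at x -12; the head is a perforated disc of 62 mm diameter about x 147 mm. 80 g
- palette: narrow palette spreader, flat stainless steel, 4 mm thick, lying on the ledge, handle reaching about 60 mm out over its front edge towards the robot. Origin: centre of the 12 mm hole in the handle, mid thickness; x along the handle to the head, z up as it lies. Handle 22 mm wide (16 beyond x 48), ends at x -12; the head is a blade 30 wide from x 96 to 178 mm with a rounded end. 75 g
- hook0_top (a point): hook0, an S-hook, 109 mm tall, of 5 mm steel wire, upper bend in a black vinyl sleeve 9 mm thick, 45 g; all three are alike and at the start hang plumb and loose on the bin's bar. This point is where the axis of a 10 mm bar lies under the top of the upper bend. Frame (of all hook points): z up as it hangs, y across the plane of the S, x to the side on which the lower bend opens, away from the bin
- hook0_eye (a point): lowest point of the centre line of hook0's lower bend, 92 mm below hook0_top. Lower bend (bare 5 mm wire), x and z in mm from this point: centre line radius 18 about (0, 18); left side (-18, 18), upturned round end centred at (18, 23)
- hook1_top (a point): hook1, as hook0. Upper bend, x and z in mm from this point: centre line radius 22 about (0, -12); right side (22, -12), top (0, 10), end at (-22, -17), so it opens to -x. A straight shank runs from (22, -12) to (-18, -74). To take a hook off a bar raise it about 35 mm, then move it along its own +x; to hang it, the reverse
- hook1_eye (a point): lowest point of the centre line of hook1's lower bend, as for hook0
- hook2_top (a point): hook2, as hook0. A good grip from above: the right side of the upper bend, about (22, -7) in x and z from this point, fingers closing along y on the 9 mm sleeve; a finger there stays clear of a bar inside the bend
- hook2_eye (a point): lowest point of the centre line of hook2's lower bend, as for hook0
- canister: bystander: clear acrylic canister with latch lid, 86 mm across, 114 high, on the bin; origin under its centre
- jar: bystander: glass jar, 68 mm across, 100 high, on the bin; origin under its centre
- mug: bystander: red ceramic mug, 74 mm across, 90 high, at the back of the ledge; origin under its centre
- cellar: bystander: wooden salt cellar, 78 mm across, 66 high, at the back of the ledge; origin under its centre
- tongs: bystander: stainless tongs, 210 by 60 mm, 16 high, lying on the counter; origin under its centre
- ramekin: bystander: white ramekin, 74 mm across, 36 high, on the counter; origin under its centre
- mill: bystander: wooden pepper mill, 52 mm across, 127 high, on the counter; origin under its centre
Mind the look-alikes: they are no part of the job. Leave any purple look-alike of the turner alone.

How it is judged (in metres and radians):
On the way:
1. the rail arm stands square to the pier (within about 6 degrees) (value of joint rail between 1.4708 and 1.6708 rad), for 0.4 s.
At the end, for the whole second after the job is handed in: Arm square within 0.1 rad and still; each utensil present hangs (swinging under 0.25 m/s) with its hole within 15 mm of the bottom of a hook's lower bend, that hook on the bar (bar within 12 mm of its seat in the upper bend), holes of any two over 30 mm apart; bin front shut (under 0.06 rad) (all of step 1 and ((distance between turner and hook0_eye below 0.015 m and x of hook0_top in the frame of rail_mid between -0.15 and 0.165 m and y of hook0_top in the frame of rail_mid between -0.012 and 0.012 m and z of hook0_top in the frame of rail_mid between -0.01 and 0.01 m) or (distance between turner and hook1_eye below 0.015 m and x of hook1_top in the frame of rail_mid between -0.15 and 0.165 m and y of hook1_top in the frame of rail_mid between -0.012 and 0.012 m and z of hook1_top in the frame of rail_mid between -0.01 and 0.01 m) or (distance between turner and hook2_eye below 0.015 m and x of hook2_top in the frame of rail_mid between -0.15 and 0.165 m and y of hook2_top in the frame of rail_mid between -0.012 and 0.012 m and z of hook2_top in the frame of rail_mid between -0.01 and 0.01 m)) and ((distance between skimmer and hook0_eye below 0.015 m and x of hook0_top in the frame of rail_mid between -0.15 and 0.165 m and y of hook0_top in the frame of rail_mid between -0.012 and 0.012 m and z of hook0_top in the frame of rail_mid between -0.01 and 0.01 m) or (distance between skimmer and hook1_eye below 0.015 m and x of hook1_top in the frame of rail_mid between -0.15 and 0.165 m and y of hook1_top in the frame of rail_mid between -0.012 and 0.012 m and z of hook1_top in the frame of rail_mid between -0.01 and 0.01 m) or (distance between skimmer and hook2_eye below 0.015 m and x of hook2_top in the frame of rail_mid between -0.15 and 0.165 m and y of hook2_top in the frame of rail_mid between -0.012 and 0.012 m and z of hook2_top in the frame of rail_mid between -0.01 and 0.01 m)) and ((distance between palette and hook0_eye below 0.015 m and x of hook0_top in the frame of rail_mid between -0.15 and 0.165 m and y of hook0_top in the frame of rail_mid between -0.012 and 0.012 m and z of hook0_top in the frame of rail_mid between -0.01 and 0.01 m) or (distance between palette and hook1_eye below 0.015 m and x of hook1_top in the frame of rail_mid between -0.15 and 0.165 m and y of hook1_top in the frame of rail_mid between -0.012 and 0.012 m and z of hook1_top in the frame of rail_mid between -0.01 and 0.01 m) or (distance between palette and hook2_eye below 0.015 m and x of hook2_top in the frame of rail_mid between -0.15 and 0.165 m and y of hook2_top in the frame of rail_mid between -0.012 and 0.012 m and z of hook2_top in the frame of rail_mid between -0.01 and 0.01 m)) and distance between turner and skimmer above 0.03 m and distance between each of turner, skimmer and palette above 0.03 m and linear speed of each of turner, skimmer, palette below 0.25 m/s and velocity of joint rail between -0.05 and 0.05 rad/s and value of joint bin_front below 0.06 rad); the robot touches nothing.
It fails at once if one of the other things is moved by more than 40 mm or tipped over (distance of any of canister, jar, mug, cellar, tongs, ramekin, mill from where it was at the start of the episode above 0.04 m or angle between any of canister, jar, mug, cellar, tongs, ramekin, mill's own z axis and vertical above 0.5 rad).
It fails at once if the bin is pulled open (more than 0.15 rad) (value of joint bin_front above 0.15 rad).
It fails at once if a utensil is carried in the fingers (gripped with over 5 N while its hole is more than 0.12 m up) ((contact force between the fingers and turner above 5 N and height (world z) of turner above 0.12 m) or (contact force between the fingers and skimmer above 5 N and height (world z) of skimmer above 0.12 m) or (contact force between the fingers and palette above 5 N and height (world z) of palette above 0.12 m)).
Of turner, skimmer, palette only 2 to 3 are there at a start; the rules pass over those that are not, and their reading is None.
At some moment in a run one of turner, skimmer, palette may be knocked a few centimetres aside while the robot is not near it.
It also fails if it takes over 210 s, if anything falls off the work surface, if the arm or the gripper's body presses on something with over 40 N, if the wrist force passes 120 N, or if a joint passes its speed limit or range.

## Working session

There is one attempt and no reset: what is moved stays moved. The work goes in short steps, each a Python script; the robot and the scene stay as the last script left them, time stands still between calls to the robot, and variables do not carry over. Pictures are saved under pics/ and viewed, and the job is handed in when it is done.

```bash
ls -la; mkdir -p pics; python3 - <<'E'
from plant import r, sensors, imaging
import cv2
print(sensors.observe())
for n in ("side","top","wrist"):
    im=imaging.get_image(n); cv2.imwrite(f"pics/a_{n}.png",im); print(n,imaging.camera_params(n))
E
```

```text
total 12
drwxr-xr-x  3 agent agent 4096 Dec  7 14:04 .
drwxr-xr-x 23 root  root  4096 Dec  7 14:04 ..
drwxr-xr-x  2 agent agent 4096 Dec  7 14:04 pics
{'time_s': 0.0, 'joints': array([-7.42038503e+01,  1.40845670e+01,  8.93230862e+01, -1.57562378e-03,
        7.67042689e+01, -9.97541007e+00]), 'joint_velocities': array([-0.09077642, -0.02809822,  0.01870711, -0.00358101, -0.07814075,
        0.0718825 ]), 'joint_efforts': array([-1.84087090e-03, -4.15828085e+01, -3.14604521e+01,  6.83766045e-02,
        3.31980572e-02, -1.33847057e-04]), 'tcp_pos': array([ 0.28243876, -0.58475829,  0.20435751]), 'eef_rot': array([-9.01104955e+01,  1.78782310e-02, -1.54228094e+02]), 'ft_force': array([ 0.52899577, -0.94803229,  0.03659305]), 'ft_torque': array([-0.02475369, -0.01032737,  0.01079433]), 'finger_gap': 0.09394336773353458}
side {'vfov': 48.54786964991513, 'cx': 317.26343641452974, 'cy': 198.13876701200977, 'dist': array([-0.05941461,  0.        ,  0.        ,  0.        ,  0.        ]), 'R': array([[-0.8876904 ,  0.46011653,  0.01727843],
       [ 0.2919189 ,  0.5914182 , -0.75167005],
  
[... 293 characters left out ...]
9932349, -0.02664009],
       [-0.99938319,  0.02598619, -0.02362105],
       [ 0.02429734,  0.02602475, -0.99936597]]), 't': array([0.05946259, 0.54106747, 1.32271686])}
wrist {'vfov': 70.74070224917627, 'cx': 318.09732533020036, 'cy': 201.73481251092466, 'dist': array([-0.00217196,  0.        ,  0.        ,  0.        ,  0.        ]), 'tool_from_camera': array([[ 1.54085008e-04,  9.65741881e-01,  2.59504519e-01,
        -7.61624793e-02],
       [-1.74199133e-03, -2.59503869e-01,  9.65740497e-01,
        -1.80190514e-01],
       [ 9.99998471e-01, -6.00860754e-04,  1.64232833e-03,
         8.23747668e-05],
       [ 0.00000000e+00,  0.00000000e+00,  0.00000000e+00,
         1.00000000e+00]])}
```

View pics/a_side.png

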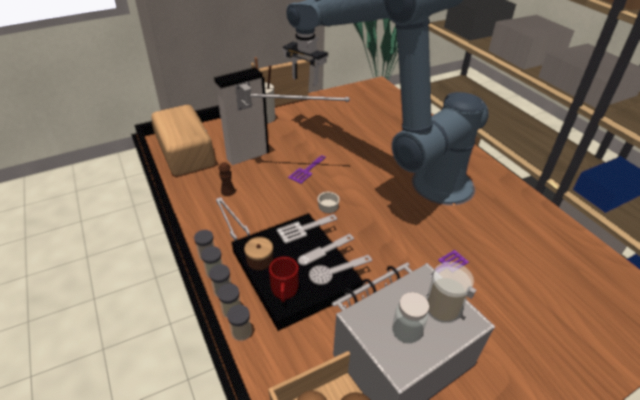

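View pics/a_top.png

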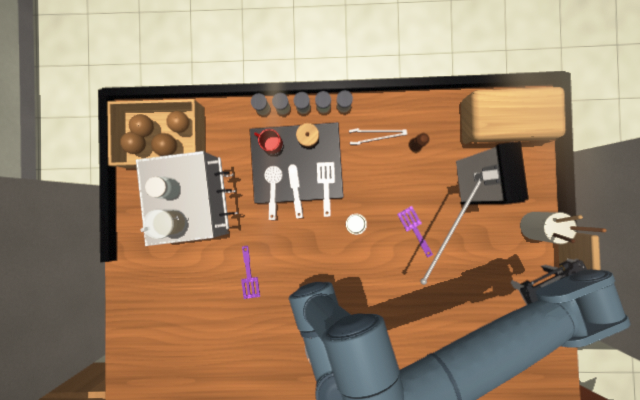

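View pics/a_wrist.png

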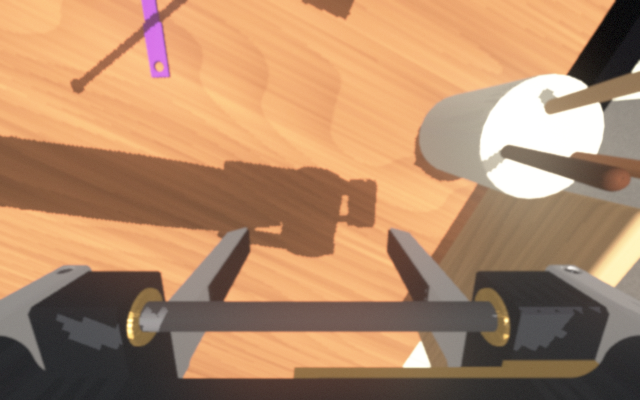

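```bash
cat > h.py <<'E'
import numpy as np, cv2
from plant import r, sensors, imaging
from scipy.spatial.transform import Rotation as Ro
def K(p):
    f=200/np.tan(np.radians(p["vfov"]/2)); return np.array([[f,0,p["cx"]],[0,f,p["cy"]],[0,0,1.]])
def Rm(rpy): return Ro.from_euler("xyz",rpy,degrees=True).as_matrix()
def extr(name,st=None):
    p=imaging.camera_params(name)
    if name!="wrist": return K(p),p["dist"],np.array(p["R"]),np.array(p["t"])
    T=np.eye(4);T[:3,:3]=Rm(st["eef_rot"]);T[:3,3]=st["tcp_pos"]
    W=np.linalg.inv(T@p["tool_from_camera"]); return K(p),p["dist"],W[:3,:3],W[:3,3]
def proj(E,X):
    k,d,R,t=E; return cv2.projectPoints(np.atleast_2d(np.asarray(X,float)),cv2.Rodrigues(R)[0],t,k,d)[0].reshape(-1,2)
def ray(E,uv):
    k,d,R,t=E; n=cv2.undistortPoints(np.array(uv,float).reshape(-1,1,2),k,d).reshape(-1,2)
    D=np.c_[n,np.ones(len(n))]@R; return -R.T@t, D/np.linalg.norm(D,axis=1)[:,None]
def onz(E,uv,z):
    o,D=ray(E,uv); return o+D*((z-o[2])/D[:,2])[:,None]
def tri(obs):
    A=np.zeros((3,3));b=np.zeros(3)
    for E,uv in obs:
        o,D=ray(E,uv);P=np.eye(3)-np.outer(D[0],D[0]);A+=P;b+=P@o
    x=np.linalg.solve(A,b); 
    return x,[np.linalg.norm(proj(E,x)[0]-np.array(uv)) for E,uv in obs]
def snap(name,fn=None,crop=None,s=1):
    st=sensors.observe(); im=imaging.get_image(name)
    if fn: save(im,fn,crop,s)
    return im,extr(name,st),st
def save(im,fn,crop=None,s=1):
    if crop: x0,y0,x1,y1=crop; im=im[y0:y1,x0:x1]
    cv2.imwrite(f"pics/{fn}.png",cv2.resize(im,None,fx=s,fy=s,interpolation=cv2.INTER_CUBIC))
E
python3 - <<'E'
from h import *
im=cv2.imread("pics/a_top.png")
save(im,"b1",(120,110,350,310),3.4)
save(im,"b2",(380,120,580,300),3.5)
im=cv2.imread("pics/a_side.png"); save(im,"b3",(200,60,440,340),2.1); 
E
```

```text
(no output)
```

View pics/b1.png

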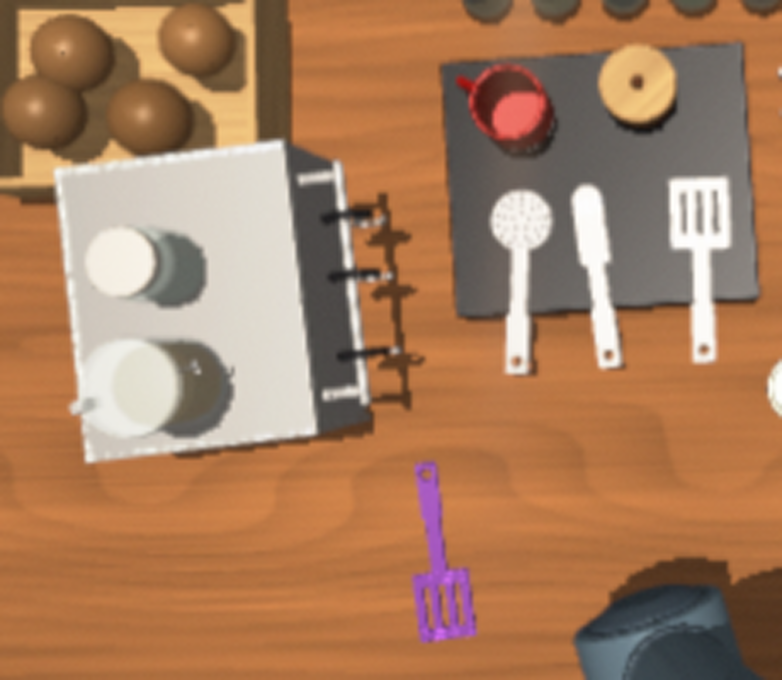

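View pics/b2.png

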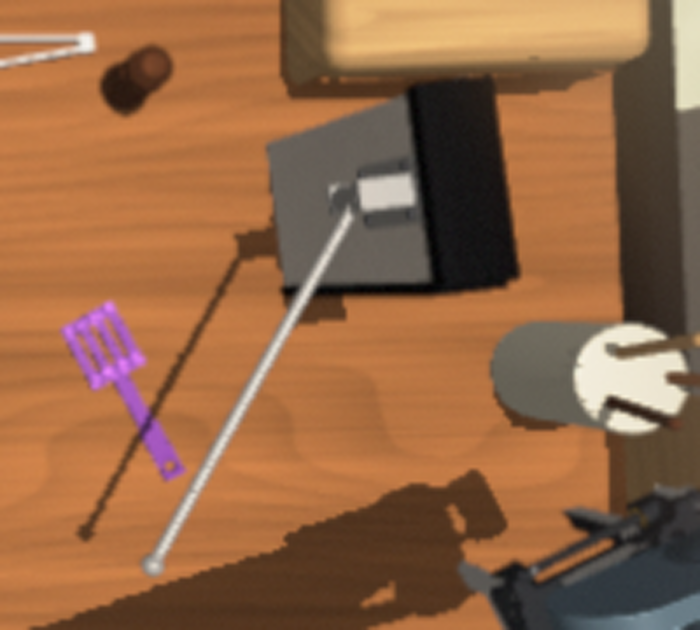

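View pics/b3.png

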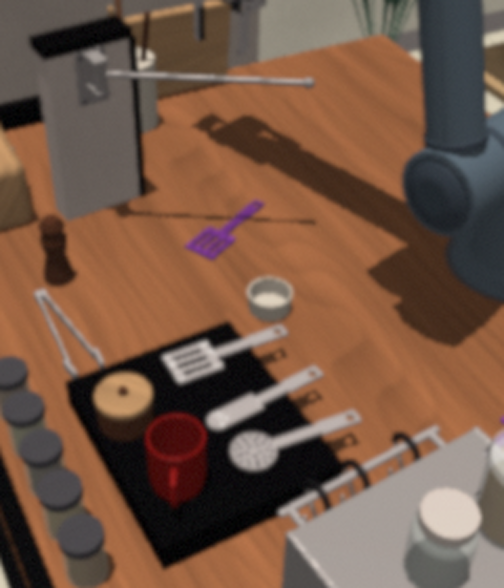

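```bash
python3 - <<'E'
from h import *
np.set_printoptions(precision=4,suppress=True)
E=extr("top"); S=extr("side")
c=lambda L,s,x,y:[(x+u/s,y+v/s) for u,v in L]
cap=onz(E,c([(408,92),(493,75),(520,278),(437,292)],3.5,380,120),.345)
print("cap",cap, cap.mean(0)); 
ball=onz(E,c([(152,566)],3.5,380,120),.295); print("ball",ball)
bar=onz(E,c([(348,215),(255,385),(160,548)],3.5,380,120),.295); print("bar",bar, np.degrees(np.arctan2(*(bar[0]-bar[2])[[1,0]])))
hub=onz(E,c([(343,195)],3.5,380,120),.31); print("hub",hub)
led=onz(E,c([(442,65),(742,43),(757,298),(462,318)],3.4,120,110),.05);print("ledge",led,led.mean(0))
binc=onz(E,c([(57,172),(283,142),(315,432),(88,460)],3.4,120,110),.18);print("bin",binc,binc.mean(0))
h=onz(E,c([(516,363),(608,354),(704,350)],3.4,120,110),.052);print("holes s p t",h)
hd=onz(E,c([(521,221),(586,200),(700,190)],3.4,120,110),.052);print("heads",hd)
# blue side check of ball
b,e=tri([(E,c([(152,566)],3.5,380,120)[0]),(S,(200+309/2.1,60+83/2.1))]);print("ball tri",b,e)
for n,u in zip("spt",[(349,417),(312,374),(280,331)]):
    pass
E
```

```text
cap [[ 0.6561 -0.4432  0.345 ]
 [ 0.6671 -0.5072  0.345 ]
 [ 0.5109 -0.5216  0.345 ]
 [ 0.5017 -0.4595  0.345 ]] [ 0.584  -0.4829  0.345 ]
ball [[ 0.2856 -0.2492  0.295 ]]
bar [[ 0.5653 -0.4153  0.295 ]
 [ 0.4297 -0.3366  0.295 ]
 [ 0.3    -0.2561  0.295 ]] -30.961499496766255
hub [[ 0.5806 -0.4058  0.31  ]]
ledge [[ 0.7879  0.2882  0.05  ]
 [ 0.8014 -0.028   0.05  ]
 [ 0.5339 -0.0366  0.05  ]
 [ 0.5209  0.2729  0.05  ]] [0.661  0.1241 0.05  ]
bin [[0.6682 0.6282 0.18  ]
 [0.6909 0.4129 0.18  ]
 [0.416  0.3875 0.18  ]
 [0.3951 0.6024 0.18  ]] [0.5426 0.5077 0.18  ]
holes s p t [[0.4724 0.2168 0.052 ]
 [0.4794 0.1203 0.052 ]
 [0.4811 0.02   0.052 ]]
heads [[0.6209 0.2083 0.052 ]
 [0.6411 0.1395 0.052 ]
 [0.6482 0.0199 0.052 ]]
ball tri [ 0.2851 -0.2502  0.2916] [np.float64(0.10000766879523633), np.float64(0.08311942034808091)]
```

```bash
cat >> h.py <<'E'
def ori(phi):
    "tool down, jaw axis (tool z) along heading phi deg"
    c,s=np.cos(np.radians(phi)),np.sin(np.radians(phi))
    return list(Ro.from_matrix(np.array([[s,0,c],[-c,0,s],[0,-1,0]])).as_euler("xyz",degrees=True))
PC=np.array([.584,-.483]); PY=5.65
def u(a): return np.array([np.cos(np.radians(a)),np.sin(np.radians(a))])
HG=PC+.062*u(PY+90)
E
python3 - <<'E'
from h import *
np.set_printoptions(precision=1,suppress=True)
print(HG)
for a in (149.5,95.65):
  for f in (a-90,a+90):
    p=list(HG+.26*u(a)); print(a,f,r.solve_ik(p+[.27],ori(f)),r.solve_ik(p+[.4],ori(f)))
# hooks at bin etc: jaw along ~x
for nm,p,fs in (("bin",[.556,.336,.124],(5.5,-174.5)),("ut",[.48,.12,.083],(90,-90)),("ut2",[.48,.217,.083],(90,-90)),("rail",[.57,-.3,.27],(95.6,-84.4)),("rail2",[.57,-.13,.27],(95.6,-84.4))):
  for f in fs: print(nm,f,r.solve_ik(p,ori(f)))
E
```

```text
[ 0.6 -0.4]
149.5 59.5 [ -53.5  -15.9  112.1    0.    83.8 -113. ] [ -53.5  -18.   100.6    0.    97.4 -113. ]
149.5 239.5 [-53.5 -15.9 112.1   0.   83.8  67. ] [-53.5 -18.  100.6   0.   97.4  67. ]
95.65 5.650000000000006 [-27.7   1.4  96.5   0.   82.2 -33.3] [-27.7  -1.1  85.8   0.   95.3 -33.3]
95.65 185.65 [-27.7   1.4  96.5  -0.   82.2 146.7] [-27.7  -1.1  85.8  -0.   95.3 146.7]
bin 5.5 [21.2 18.5 92.7 -0.  68.8 15.7]
bin -174.5 None
ut 90 [  0.9   1.9 116.7   0.   61.4 -89.1]
ut -90 [  0.9   1.9 116.7  -0.   61.4  90.9]
ut2 90 [ 12.    6.2 112.1   0.   61.7 -78. ]
ut2 -90 [ 12.    6.2 112.1  -0.   61.7 102. ]
rail 95.6 [ -37.8   10.7   86.4    0.    82.9 -133.4]
rail -84.4 [-37.8  10.7  86.4  -0.   82.9  46.6]
rail2 95.6 [ -24.     2.6   95.2    0.    82.2 -119.6]
rail2 -84.4 [-24.    2.6  95.2  -0.   82.2  60.4]
```

```bash
python3 - <<'E'
from h import *
a=149.5; rad=.26
P=lambda a,z:list(HG+rad*u(a))+[z]
r.move_linear([.283,-.585,.42],max_speed=.3)
r.move_to(P(a,.40),ori(a-90))
r.gripper_to(.05)
im,E,st=snap("wrist","c1"); print(proj(E,[list(HG+k*u(a))+[.295] for k in (.15,.26,.342)]),st["time_s"],st["tcp_pos"])
E
```

```text
[[317.80175084 292.10158288]
 [317.76346321 199.64301677]
 [317.72977865 117.98716124]] 3.425 [ 0.35389338 -0.28931497  0.40002832]
```

View pics/c1.png

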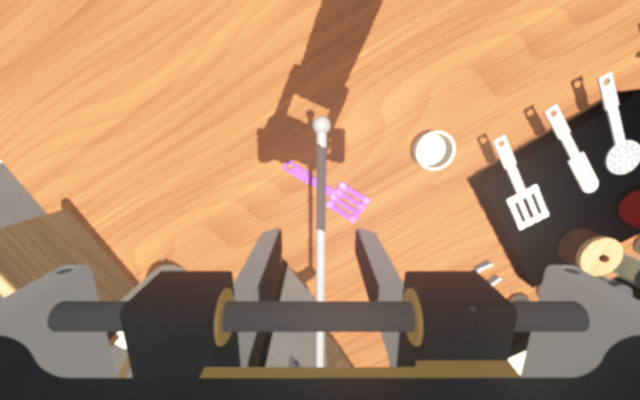

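```bash
python3 - <<'E'
from h import *
a=149.5; rad=.26
P=lambda a,z:list(HG+rad*u(a))+[z]
r.move_linear(P(a,.268),stop_force=15)
r.gripper_to(.018)
print(sensors.observe()["finger_gap"])
T=95.65
for k in np.linspace(a,T,7)[1:]:
    r.move_linear(P(k,.268),ori(k-90),max_speed=.08)
    print(round(k,1),sensors.observe()["ft_force"].round(1))
r.gripper_to(.008)
s=sensors.observe(); print(s["finger_gap"],s["ft_force"],s["tcp_pos"],s["time_s"])
r.gripper_to(.05)
r.move_linear(P(T,.40),max_speed=.2)
im,E,st=snap("wrist","c2"); print(proj(E,[list(HG+k*u(T))+[.295] for k in (.15,.26,.342)]),st["time_s"])
snap("top","c3")
E
```

```text
0.017965901912536542
140.5 [-0.1 -1.3 -0.5]
131.6 [ 1.   1.2 -0.5]
122.6 [ 0.5 -0.9  0. ]
113.6 [-0.1 -0.6  0.5]
104.6 [ 0.3  0.2 -0.4]
95.6 [ 0.9 -0.4 -0.1]
0.008629897773399696 [-2.3351342   0.9152266   0.82286431] [ 0.55196239 -0.16259212  0.26802467] 9.475
[[317.80781868 293.86920916]
 [317.76085575 201.00324592]
 [317.71954095 119.04540706]] 11.075
```

View pics/c2.png

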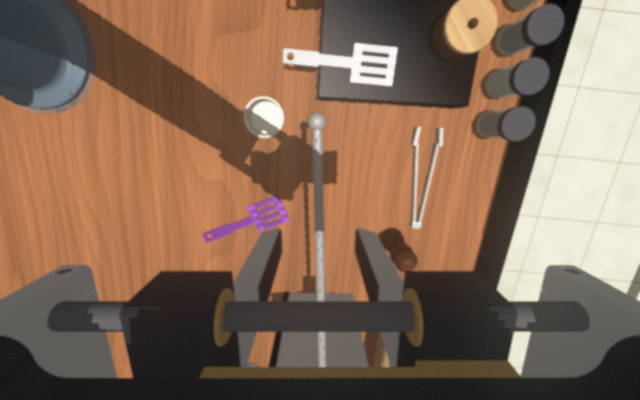

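View pics/c3.png

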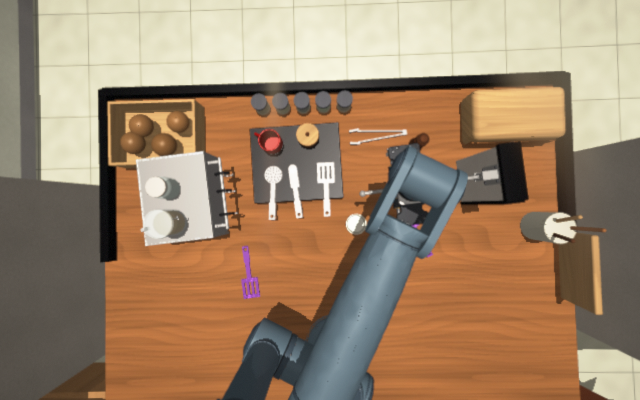

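```bash
python3 - <<'E'
from h import *
r.gripper_to(.03)
r.move_to([.42,.12,.28],ori(90))
im,E,st=snap("wrist","d1"); print(st["time_s"],st["tcp_pos"]); np.save("d1E.npy",np.array(E,dtype=object),allow_pickle=True)
r.move_to([.556,.336,.30],ori(5.5))
im,E,st=snap("wrist","d2"); print(st["time_s"],st["tcp_pos"]); np.save("d2E.npy",np.array(E,dtype=object),allow_pickle=True)
E
```

```text
12.9667 [0.42066426 0.1195981  0.28066335]
14.6167 [0.55621971 0.33551667 0.30008899]
```

View pics/d1.png

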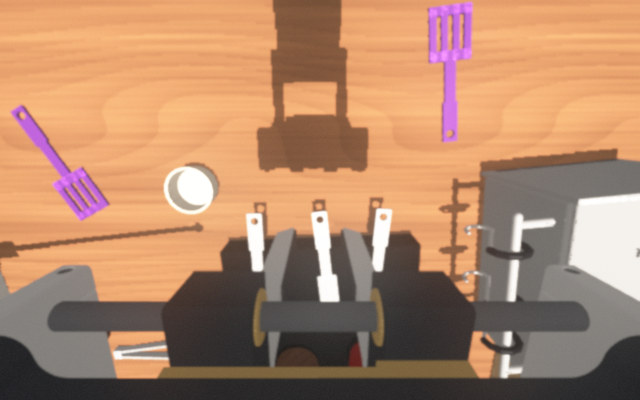

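View pics/d2.png

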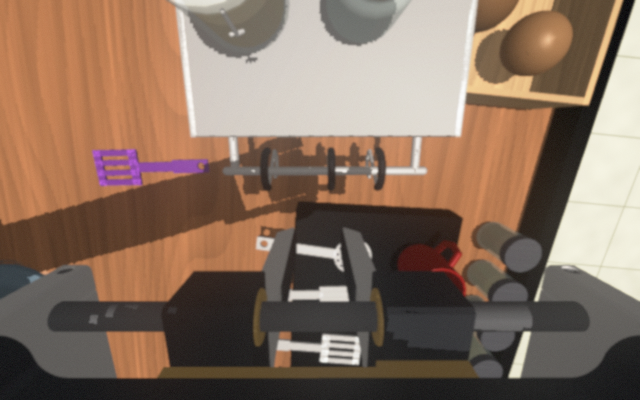

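```bash
python3 - <<'E'
from h import *
im=cv2.imread("pics/d1.png"); save(im,"d1c",(235,190,405,280),4.6)
im=cv2.imread("pics/d2.png"); save(im,"d2c",(210,120,440,250),3.4)
E
```

```text
(no output)
```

View pics/d1c.png

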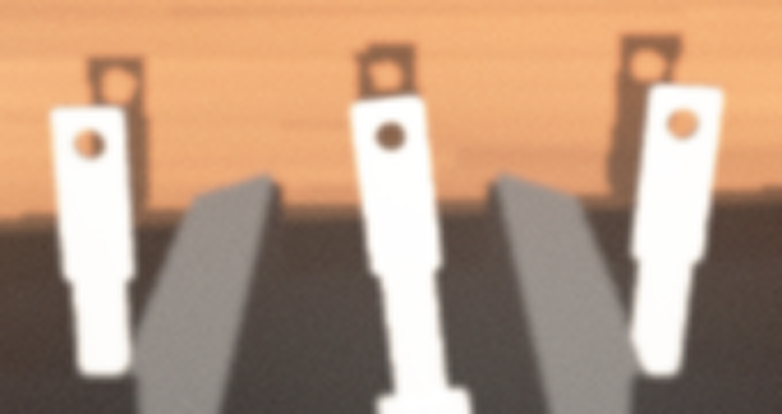

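View pics/d2c.png

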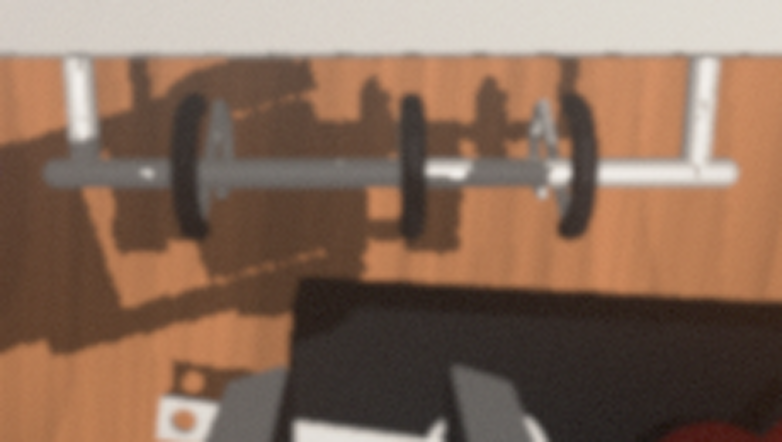

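```bash
python3 - <<'E'
from h import *
np.set_printoptions(precision=4,suppress=True)
E1=tuple(np.load("d1E.npy",allow_pickle=True));E2=tuple(np.load("d2E.npy",allow_pickle=True))
E1=tuple(np.array(x,float) for x in E1);E2=tuple(np.array(x,float) for x in E2)
c=lambda L,s,x,y:[(x+u/s,y+v/s) for u,v in L]
print("holes t p s",onz(E1,c([(89,144),(390,136),(682,124)],4.6,235,190),.053))
print("axis pts  t p s",onz(E1,c([(105,372),(420,390),(657,372)],4.6,235,190),.054))
b=onz(E2,c([(45,173),(82,173),(704,173),(738,173)],3.4,210,120),.15); print("bar",b)
print("hooks top",onz(E2,c([(185,173),(411,173),(587,173)],3.4,210,120),.162))
# right side at z -12 from top: z=.138
print("hooks right side",onz(E2,c([(200,230),(412,232),(572,232)],3.4,210,120),.143))
Et=extr("top")
print("can,jar tops",onz(Et,c([(140,385),(122,262)],3.4,120,110),.29))
print("tcp px",proj(E2,[[.556,.336,.3],[.556,.336,.319]]))
E
```

```text
holes t p s [[0.4876 0.0216 0.053 ]
 [0.4849 0.1217 0.053 ]
 [0.4808 0.2184 0.053 ]]
axis pts  t p s [[0.5713 0.0223 0.054 ]
 [0.5784 0.1322 0.054 ]
 [0.5715 0.2149 0.054 ]]
bar [[0.4436 0.3488 0.15  ]
 [0.4564 0.35   0.15  ]
 [0.6713 0.3705 0.15  ]
 [0.6831 0.3716 0.15  ]]
hooks top [[0.494  0.3555 0.162 ]
 [0.5692 0.3626 0.162 ]
 [0.6279 0.3682 0.162 ]]
hooks right side [[0.497  0.332  0.143 ]
 [0.5731 0.3385 0.143 ]
 [0.6305 0.344  0.143 ]]
can,jar tops [[0.4688 0.5009 0.29  ]
 [0.5744 0.5148 0.29  ]]
tcp px [[316.791  238.7798]
 [316.7159 250.6509]]
```

```bash
cat >> h.py <<'E'
BY=5.46
def take(top):
    hx=u(BY-90); g=np.array(top)+.022*hx
    r.move_to(list(g)+[.26],ori(BY)); r.gripper_to(.03)
    r.move_linear(list(g)+[.124],max_speed=.12,stop_force=12)
    r.gripper_to(.0)
    print("gap",sensors.observe()["finger_gap"],sensors.observe()["ft_force"].round(1))
    r.move_linear(list(g)+[.165],max_speed=.1)
    g2=g+.07*hx
    r.move_linear(list(g2)+[.167],max_speed=.12)
    r.move_linear(list(g2)+[.27],max_speed=.25)
E
python3 - <<'E'
from h import *
take((.494,.3555))
im,E,st=snap("wrist","e1"); print(st["time_s"],st["tcp_pos"],st["ft_force"])
snap("top","e2",(120,110,350,310),3.4);snap("side","e3",(200,150,440,340),3)
E
```

```text
gap 0.008245311361642027 [-0.   0.1  1.1]
18.8833 [0.50219291 0.26419994 0.26889063] [ 0.49365307  0.86831686 -0.89060106]
```

View pics/e1.png

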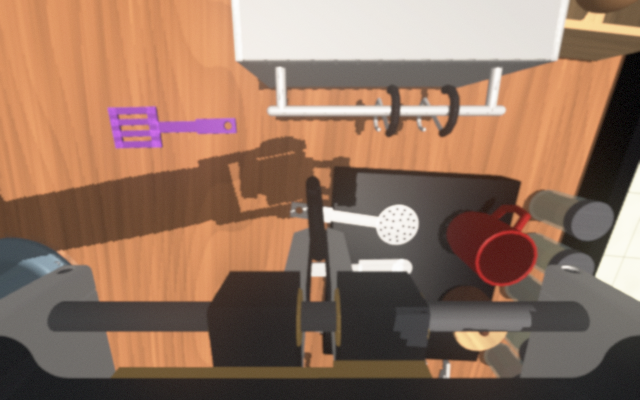

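View pics/e2.png

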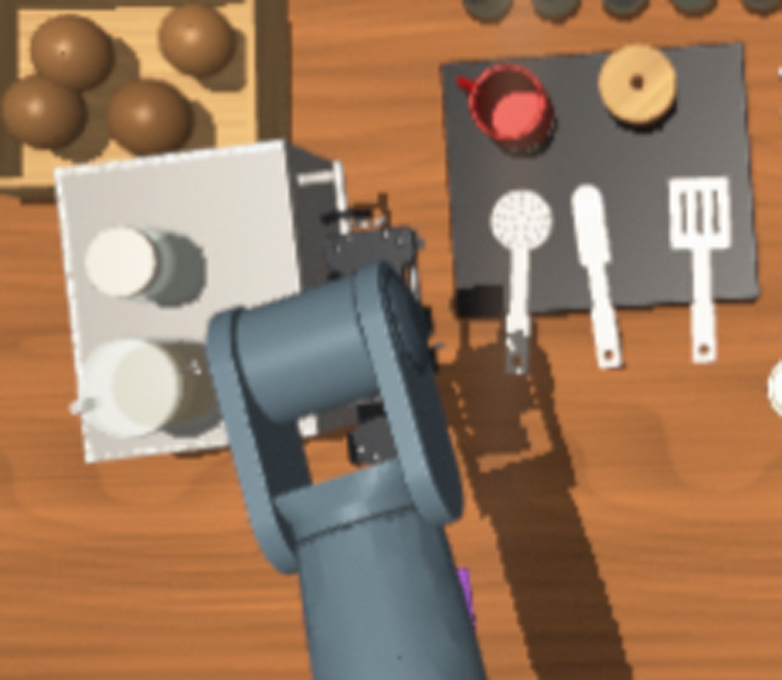

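View pics/e3.png

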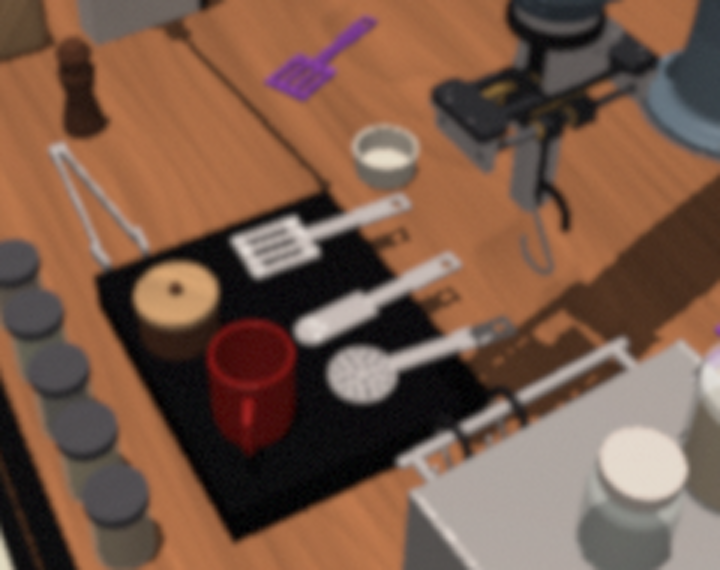

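```bash
cat >> h.py <<'E'
def hookpt(st,x,z,off=(0,0)):
    "world pt of hook coords (mm from top) with nominal grip at (22,-7)"
    t=np.array([(x-22)/1000+off[0], -.019-(z+7)/1000, off[1]])
    return Rm(st["eef_rot"])@t+st["tcp_pos"]
E
python3 - <<'E'
from h import *
im=cv2.imread("pics/e1.png"); st=sensors.observe(); E=extr("wrist",st)
s=5
P=[(18,-69),(0,-92),(-18,-74),(-22,-17),(0,10),(22,-12)]
q=proj(E,[hookpt(st,*p) for p in P]); print(q.round(1))
c=cv2.resize(im[160:280,250:390],None,fx=s,fy=s,interpolation=cv2.INTER_CUBIC)
for p in q: cv2.circle(c,(int((p[0]-250+.5)*s),int((p[1]-160+.5)*s)),4,(0,0,255),1)
cv2.imwrite("pics/e1c.png",c)
E
```

```text
[[317.1 214.8]
 [317.1 187.7]
 [317.1 170.8]
 [316.9 178.8]
 [316.9 227.8]
 [317.  248.1]]
```

View pics/e1c.png

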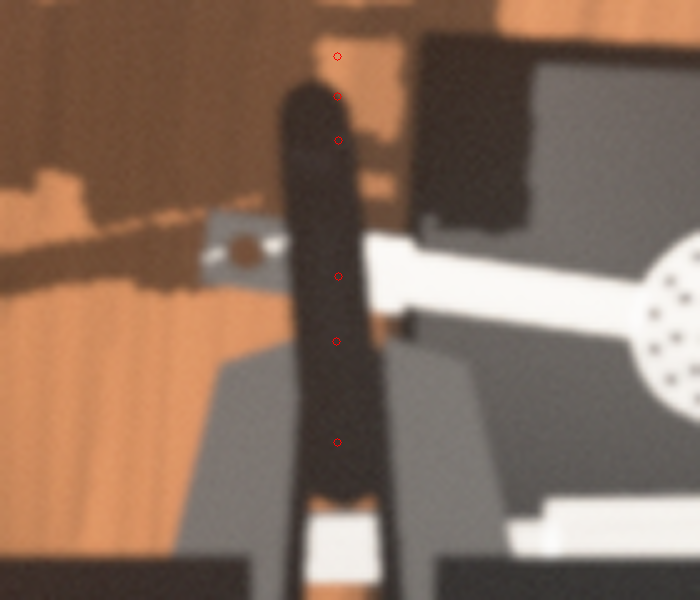

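```bash
python3 - <<'E'
from h import *
hole=np.array([.486,.021])
r.move_linear([.46,.16,.27],ori(60),max_speed=.25)
r.move_to([hole[0],hole[1]-.035,.20],ori(86))
r.move_linear([hole[0],hole[1]-.035,.13],max_speed=.15)
im,E,st=snap("wrist","f1",(220,120,440,285),3.5); print(st["time_s"],st["tcp_pos"]); np.save("f1E.npy",np.array(E,dtype=object),allow_pickle=True)
print(proj(E,[list(hole)+[.054]]))
snap("side","f2",(200,150,440,340),3)
E
```

```text
21.55 [ 0.48668491 -0.01355066  0.13091683]
[[354.54306188 203.96224276]]
```

View pics/f1.png

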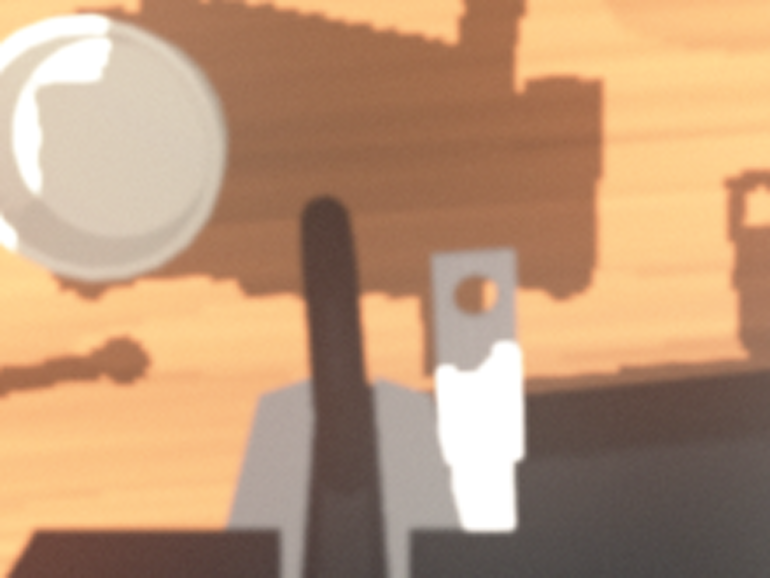

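View pics/f2.png

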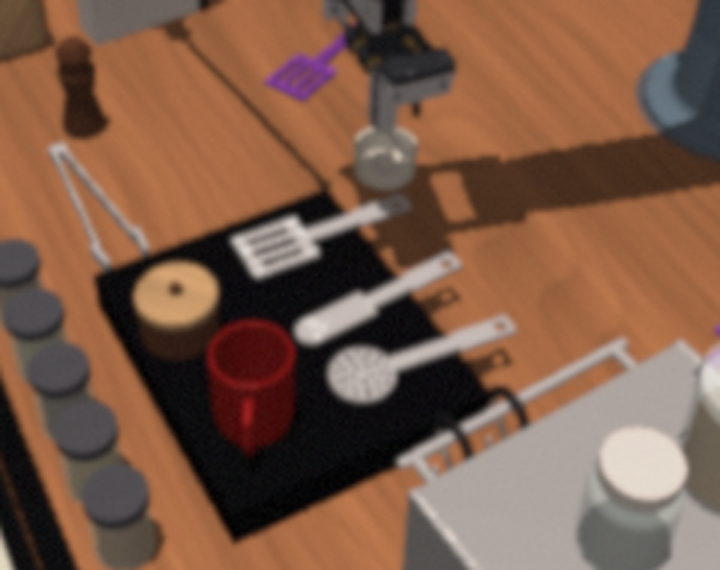

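```bash
cat >> h.py <<'E'
def ldE(fn): return tuple(np.array(x,float) for x in np.load(fn,allow_pickle=True))
E
python3 - <<'E'
from h import *
E=ldE("f1E.npy")
print(onz(E,[(220+476/3.5,120+294/3.5),(220+474/3.5,120+252/3.5),(220+488/3.5,120+520/3.5)],.053))
T=extr("top"); S=extr("side")
print(tri([(T,(120+704/3.4,110+350/3.4)),(S,(200+400/3,150+204/3))]))
E
```

```text
[[0.48642347 0.02249516 0.053     ]
 [0.47465835 0.02235217 0.053     ]
 [0.55480487 0.02368946 0.053     ]]
(array([0.47972381, 0.02079222, 0.04816901]), [np.float64(0.42233553209398034), np.float64(0.468508336765906)])
```

```bash
python3 - <<'E'
from h import *
aim=np.array([.4878,.0228])
r.move_linear([aim[0]-.06,aim[1],.13],max_speed=.15)
r.move_linear([aim[0]-.06,aim[1],.083],max_speed=.1)
print(r.move_linear([aim[0],aim[1],.083],max_speed=.06,stop_force=6))
r.wait(.2)
im,E,st=snap("wrist","g1",(220,120,440,285),3.5); print(st["time_s"],st["tcp_pos"],st["ft_force"]); np.save("g1E.npy",np.array(E,dtype=object),allow_pickle=True)
im,S,_=snap("side"); 
cv2.imwrite("pics/g_side_raw.png",im); save(im,"g2",(290,190,390,265),7.5)
P=[(18,-69),(0,-92),(-18,-74),(22,-12)]
print(proj(S,[hookpt(st,*p,off=(.0026,0)) for p in P]).round(1), proj(S,[[.4864,.0225,.052]]))
E
```

```text
False
24.225 [0.48760352 0.02281182 0.08303056] [ 0.93295519  0.05867836 -0.68592669]
[[331.3 220.9]
 [336.1 224.5]
 [341.3 219. ]
 [330.8 208.1]] [[331.34057156 218.09740773]]
```

View pics/g1.png

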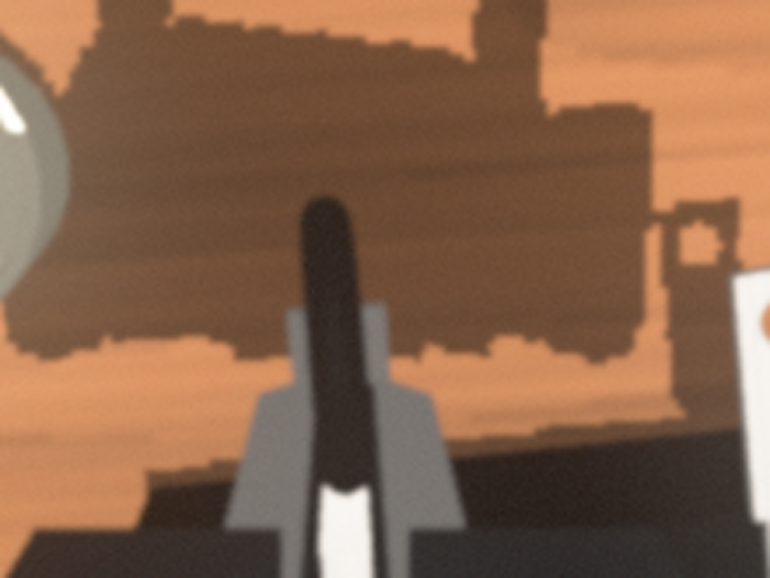

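View pics/g2.png

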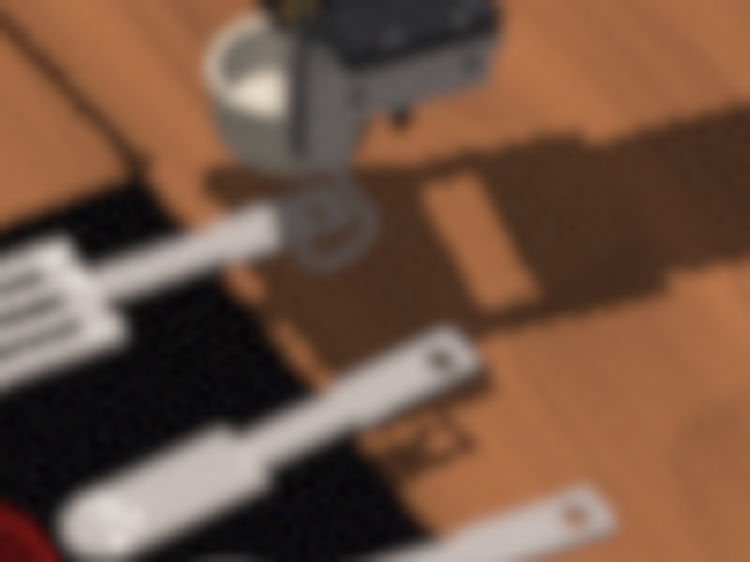

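```bash
python3 - <<'E'
from h import *
print(r.move_linear([.4878,.0228,.100],max_speed=.04,stop_force=4))
r.wait(.2)
im,E,st=snap("wrist","g3",(220,120,440,285),3.5); print(st["time_s"],st["tcp_pos"],st["ft_force"])
im,S,_=snap("side"); save(im,"g4",(290,190,390,265),7.5)
E
```

```text
False
25.1 [0.48769763 0.02281078 0.09981728] [ 0.19696229 -0.27981225 -0.43683094]
```

View pics/g3.png

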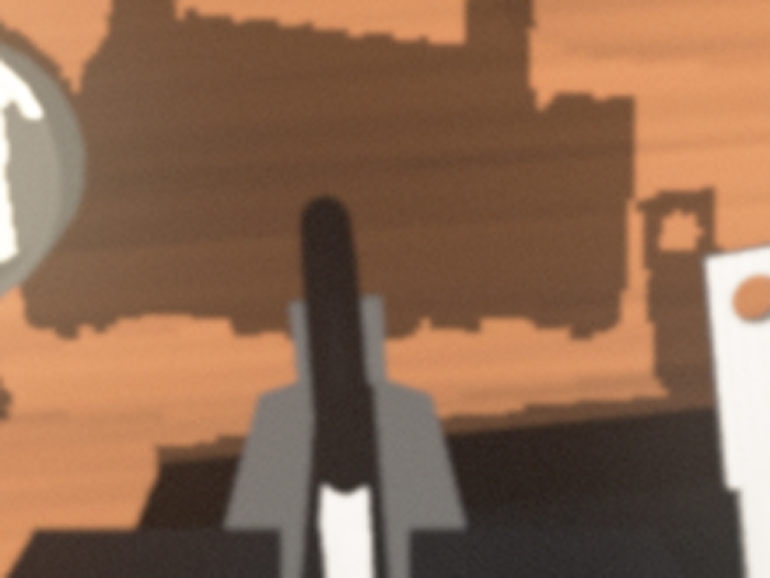

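View pics/g4.png

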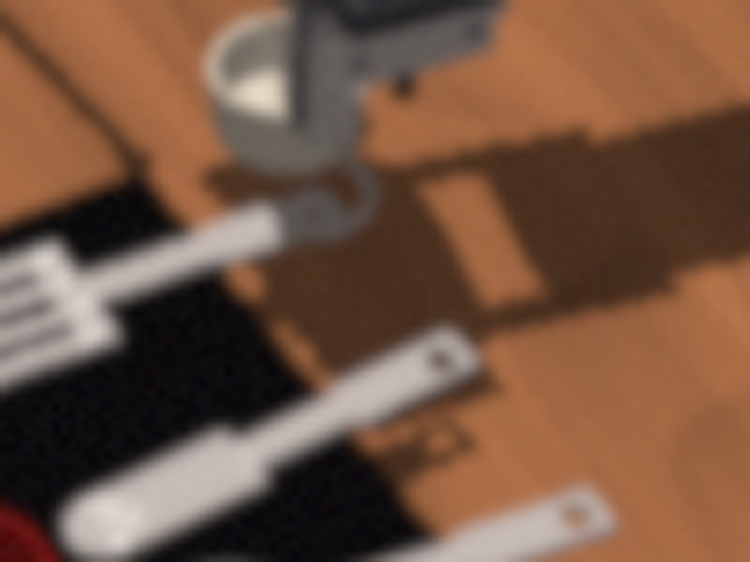

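```bash
cat >> h.py <<'E'
def lift(aim,z0=.083):
    # z0: tcp height with tip below handle; eye meets handle at about z0+.030
    x,y=aim
    for dx,dz,v in ((0,.03,.06),(.02,.11,.08),(.05,.16,.1),(.08,.21,.1),(.08,.27,.15)):
        r.move_linear([x+dx,y,z0+dz],max_speed=v)
E
python3 - <<'E'
from h import *
lift((.4878,.0228))
r.wait(.5)
im,E,st=snap("wrist","i1"); print(st["time_s"],st["tcp_pos"],st["ft_force"])
im,S,_=snap("side"); save(im,"i2",(230,90,390,265),3.4)
im,S,_=snap("top"); save(im,"i3",(240,110,480,290),3.3)
E
```

```text
29.2667 [0.56770017 0.02282056 0.35277387] [-0.2435536   0.86703525 -1.02330854]
```

View pics/i1.png

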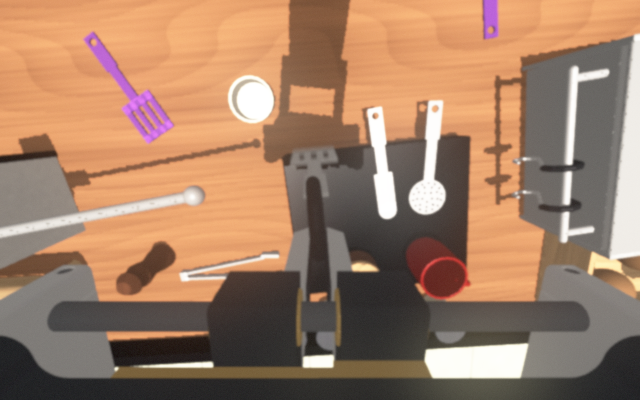

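View pics/i2.png

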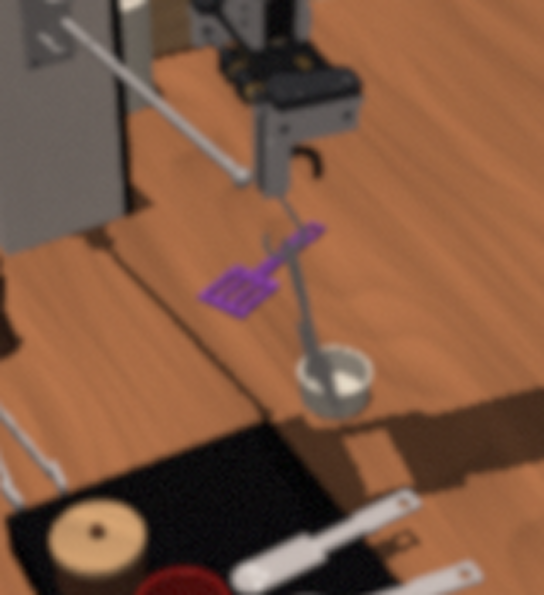

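View pics/i3.png

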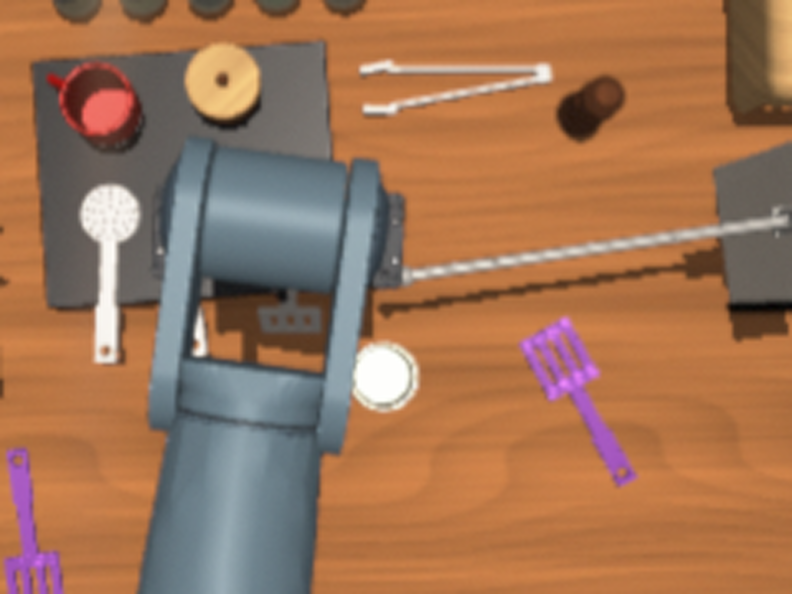

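```bash
python3 - <<'E'
from h import *
T=extr("top")
print("mill top",onz(T,[(240+607/3.3,110+92/3.3)],.127),"ramekin",onz(T,[(240+383/3.3,110+376/3.3)],.036))
# re-measure rail from this view: ball & points
print("ball",onz(T,[(240+405/3.3,110+277/3.3)],.295),"bar pts",onz(T,[(240+u/3.3,110+v/3.3) for u,v in((440,272),(600,247),(740,225))],.295))
b=onz(T,[(240+u/3.3,110+v/3.3) for u,v in((440,272),(740,225))],.295);d=b[0]-b[1];print(np.degrees(np.arctan2(d[1],d[0])))
E1=extr("wrist",sensors.observe())
print("wrist ball",onz(E1,[(195,195)],.295),onz(E1,[(30,231),(165,201)],.295))
print(HG,HG+.342*u(95.65))
for R in (.125,.21,.295):
    B=HG+R*u(95.65); print(R,B)
    for d,z in ((.1,.37),(.0194,.269)): print(r.solve_ik(list(B+d*u(PY))+[z],ori(91)) is not None, np.round(r.solve_ik(list(B+d*u(PY))+[z],ori(91)),0))
E
```

```text
mill top [[ 0.72385701 -0.30829835  0.127     ]] ramekin [[ 0.43892841 -0.08248069  0.036     ]]
ball [[ 0.53849947 -0.08532381  0.295     ]] bar pts [[ 0.54204707 -0.11571012  0.295     ]
 [ 0.56002584 -0.2538398   0.295     ]
 [ 0.57570296 -0.37338746  0.295     ]]
97.4414208465961
wrist ball [[ 0.54366398 -0.08311212  0.295     ]] [[ 0.56641225 -0.2384645   0.295     ]
 [ 0.54718595 -0.11037693  0.295     ]]
[ 0.57789602 -0.4213012 ] [ 0.54422565 -0.08096269]
0.125 [ 0.5655896  -0.29690847]
True [ -32.   20.   65.    0.   95. -123.]
True [ -37.   12.   85.    0.   83. -128.]
0.21 [ 0.55722123 -0.21232141]
True [ -27.   15.   72.    0.   94. -118.]
True [ -31.    7.   91.    0.   82. -122.]
0.295 [ 0.54885286 -0.12773435]
True [ -20.   11.   76.    0.   93. -111.]
True [ -24.    2.   96.    0.   82. -115.]
```

```bash
cat >> h.py <<'E'
BA=97.5; BP=np.array([.552,-.1626])
def barpt(y): 
    d=u(BA); return BP+d*((y-BP[1])/d[1])
def hang1(y,hyaw=4.5,gx=.021,hz=.269,far=.085):
    h=BA-90; hx=u(h); B=barpt(y); o=ori(h+90-hyaw); t=lambda d,z:list(B+d*hx)+[z]
    p=sensors.observe()["tcp_pos"]
    r.move_linear([.66,p[1],.375],o,max_speed=.15)
    r.move_linear(t(far,.375),o,max_speed=.2)
    r.wait(.5)
    r.move_linear(t(far,hz+.036),o,max_speed=.12)
    r.wait(.8)
E
python3 - <<'E'
from h import *
hang1(-.297)
im,E,st=snap("wrist","j1"); print(st["time_s"],st["tcp_pos"],st["ft_force"])
im,S,_=snap("side"); save(im,"j2",(200,60,400,230),3.5)
E
```

```text
33.925 [ 0.65397658 -0.28590307  0.30498102] [ 0.76332864  0.42404046 -2.0696912 ]
```

View pics/j1.png

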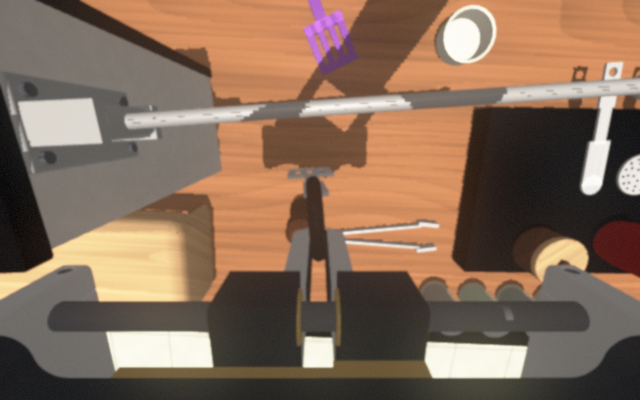

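View pics/j2.png

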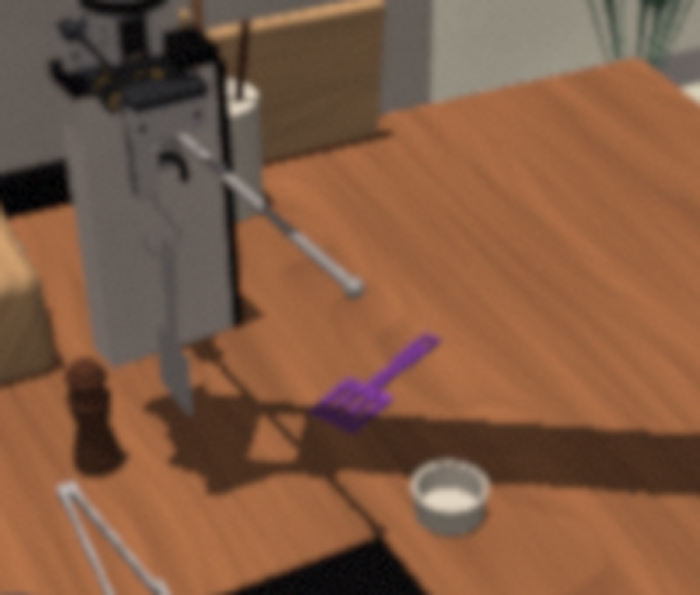

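```bash
cat >> h.py <<'E'
def hang2(y,hyaw=4.5,gx=.021,hz=.269):
    h=BA-90; hx=u(h); B=barpt(y); t=lambda d,z:list(B+d*hx)+[z]
    print("in",r.move_linear(t(gx+.007,hz+.036),max_speed=.06,stop_force=5))
    print("down",r.move_linear(t(gx+.002,hz+.004),max_speed=.05,stop_force=5))
    r.wait(.4)
E
python3 - <<'E'
from h import *
hang2(-.297)
im,E,st=snap("wrist","k1",(200,80,440,290),3); print(st["time_s"],st["tcp_pos"],st["ft_force"])
im,S,_=snap("side"); save(im,"k2",(200,60,340,200),4.2)
E
```

```text
in False
down False
36.325 [ 0.5925183  -0.29401613  0.27304557] [-0.256984    0.49951468 -1.75487023]
```

View pics/k1.png

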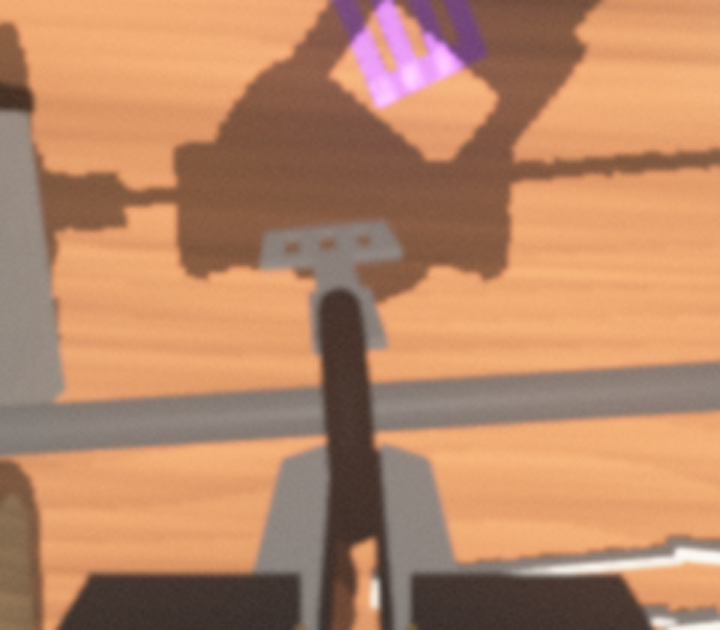

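View pics/k2.png

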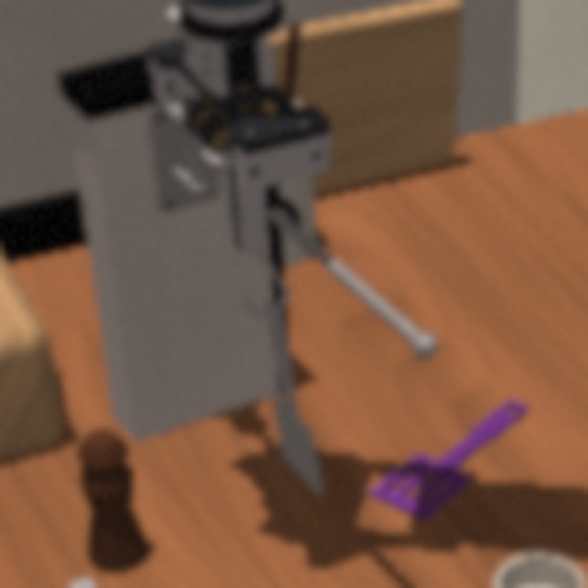

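```bash
cat >> h.py <<'E'
def release():
    st=sensors.observe(); p=st["tcp_pos"].copy()
    hx=u(BA-90)
    print("seat",r.move_linear([p[0]-.002*hx[0],p[1]-.002*hx[1],p[2]-.007],max_speed=.02,stop_force=2.0))
    print("z",sensors.observe()["tcp_pos"])
    r.gripper_to(.028)
    r.wait(.3)
    p=sensors.observe()["tcp_pos"]
    r.move_linear([p[0],p[1],p[2]+.06],max_speed=.06)
    r.move_linear([p[0]-.06,p[1],p[2]+.11],max_speed=.2)
E
python3 - <<'E'
from h import *
release(); 
im,E,st=snap("wrist","l1",(60,60,560,300),1.6); print(st["time_s"],st["tcp_pos"],st["ft_force"]);np.save("l1E.npy",np.array(E,dtype=object),allow_pickle=True)
im,S,_=snap("side"); save(im,"l2",(200,60,340,200),4.2)
E
```

```text
seat True
z [ 0.592006   -0.29418104  0.27146983]
39.175 [ 0.53178429 -0.29365623  0.37965609] [ 0.37613442 -0.88786314 -1.25152934]
```

View pics/l1.png

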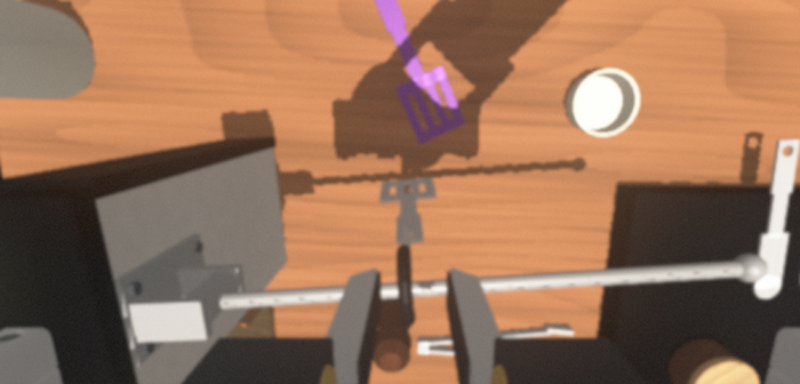

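View pics/l2.png

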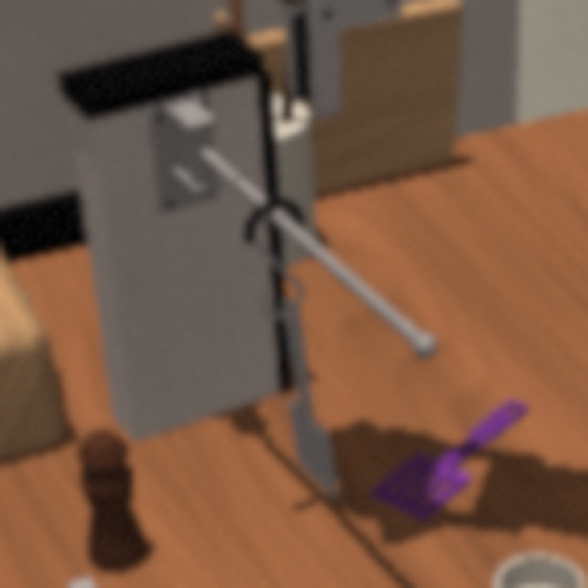

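```bash
python3 - <<'E'
from h import *
E=ldE("l1E.npy"); c=lambda L:[(60+a/1.6,60+b/1.6) for a,b in L]
ang=lambda p,q:np.degrees(np.arctan2(*(q-p)[:2][::-1]))
a=onz(E,c([(133,380),(97,203)]),.33); print(a,ang(a[0],a[1]))
b=onz(E,c([(225,301),(735,270)]),.295); print(b,ang(b[0],b[1]))
s=onz(E,c([(405,290)]),.307); print(s)
im=cv2.imread("pics/l1.png"); save(im,"l1z",(60,130,320,384),2.3)
E
```

```text
[[ 0.619767   -0.45249515  0.33      ]
 [ 0.51466619 -0.4596104   0.33      ]] -176.12702252830795
[[ 0.58359218 -0.41102697  0.295     ]
 [ 0.54596914 -0.0910732   0.295     ]] 96.70655388908908
[[ 0.56495688 -0.29683257  0.307     ]]
```

View pics/l1z.png

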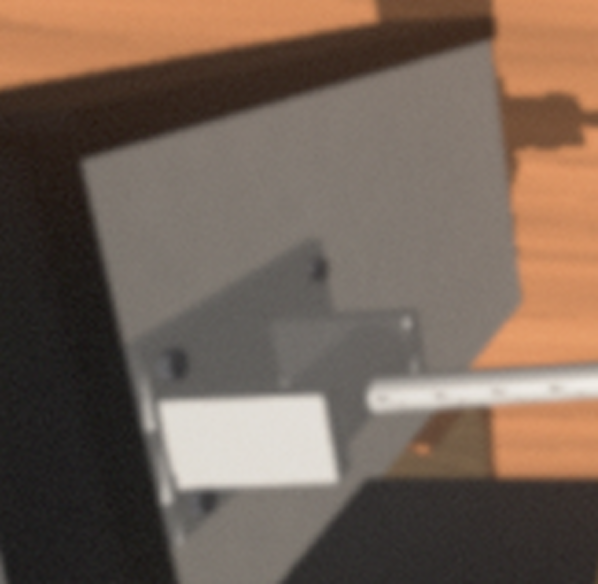

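```bash
python3 - <<'E'
from h import *
E=ldE("l1E.npy"); c=lambda L:[(60+(60+a/2.3)/1.6,60+(130+b/2.3)/1.6) for a,b in L]
ang=lambda p,q:np.degrees(np.arctan2(*(q-p)[:2][::-1]))
for z,L in ((.33,[(180,584),(83,160)]),(.0,[(521,298),(492,40)]),(.295,[(160,400),(172,486)]),):
    a=onz(E,c(L),z); print(z,a[:,:2],np.linalg.norm(a[0]-a[1]),ang(a[1],a[0]))
T=extr("top")
im=cv2.imread("pics/c3.png"); save(im,"c3z",(440,130,540,215),7.5)
E
```

```text
0.33 [[ 0.62223323 -0.44971221]
 [ 0.5128503  -0.45984648]] 0.10985139494703748 5.293315374131321
0.0 [[ 0.66138517 -0.45304564]
 [ 0.51619384 -0.46542944]] 0.14571850170670692 4.875129066922037
0.295 [[ 0.58880202 -0.47208071]
 [ 0.61540349 -0.47166628]] 0.026604704538110098 -179.10744378385482
```

View pics/c3z.png

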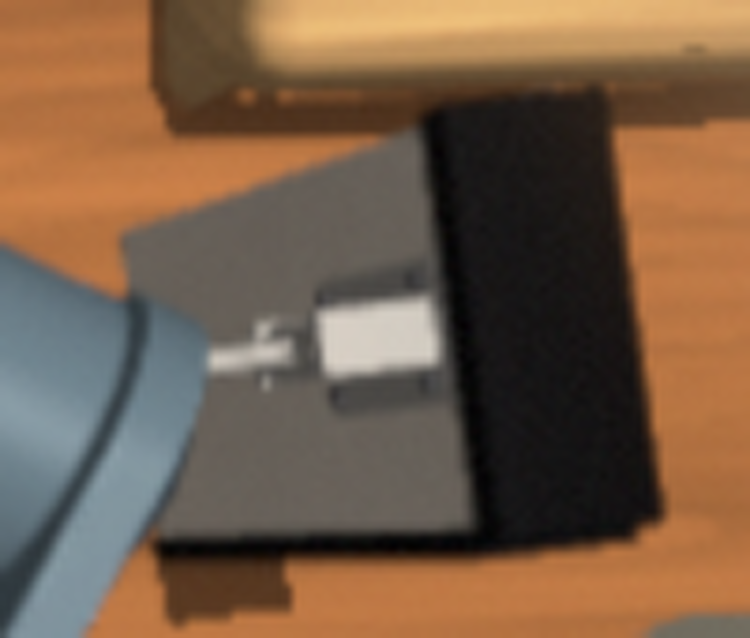

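```bash
sed -i 's/^BA=97.5/BA=97.0/' h.py; python3 - <<'E'
from h import *
r.move_to([.45,.05,.38],ori(60))
r.move_to([.569,.336,.30],ori(BY))
im,E,st=snap("wrist","m1"); print(st["time_s"],st["tcp_pos"]); np.save("m1E.npy",np.array(E,dtype=object),allow_pickle=True)
save(im,"m2",(210,110,440,250),3.4)
E
```

```text
41.9083 [0.56956041 0.33516865 0.30035984]
```

View pics/m1.png

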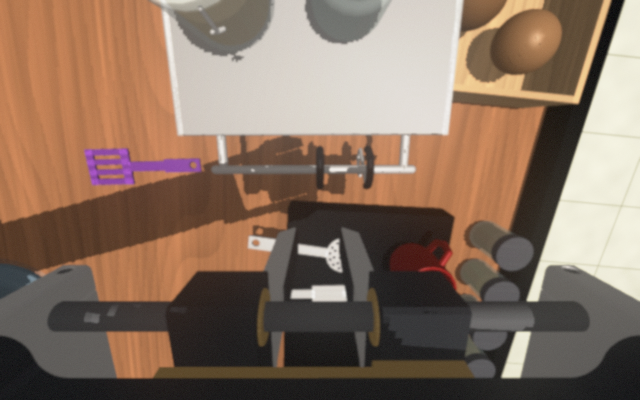

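View pics/m2.png

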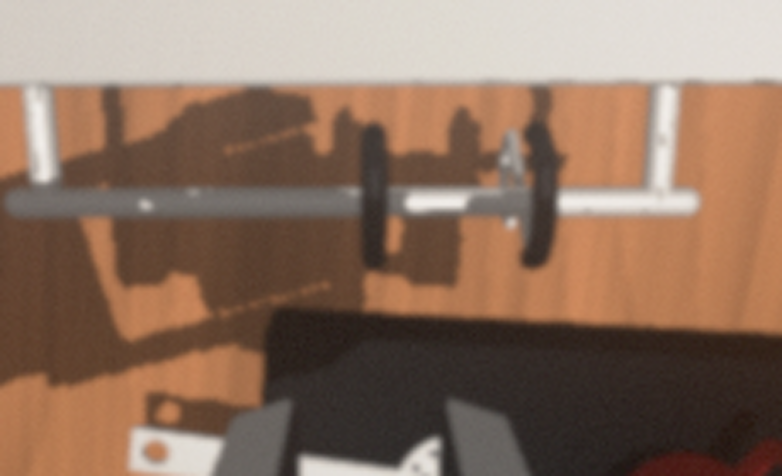

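```bash
python3 - <<'E'
from h import *
E=ldE("m1E.npy"); t=onz(E,[(210+372/3.4,110+202/3.4)],.162)[0]; print(t)
top=barx=(.5695,.3622)
take(top)
p=sensors.observe()["tcp_pos"]
hole=np.array([.484,.121])
r.move_to([hole[0]-.03,hole[1]-.035,.24],ori(88))
r.move_linear([hole[0],hole[1]-.035,.13],max_speed=.15)
r.wait(.2)
im,E,st=snap("wrist","n1",(220,120,440,285),3.5); print(st["time_s"],st["tcp_pos"]); np.save("n1E.npy",np.array(E,dtype=object),allow_pickle=True)
E
```

```text
[0.5695189 0.3626919 0.162    ]
gap 0.008242900717160427 [-0.3  0.1  0.6]
48.7667 [0.48457807 0.08599841 0.13103497]
```

View pics/n1.png

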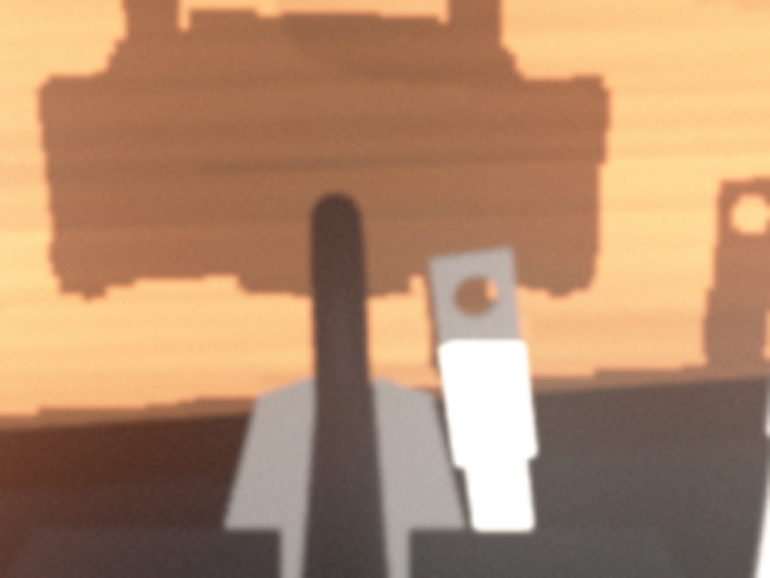

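```bash
cat >> h.py <<'E'
def insert(hole,tipx,heading,hyaw,tipz=0.0):
    "hole xy; tipx: tip's tool-x rel TCP (m); heading of utensil deg; hyaw hook yaw in tool"
    phi=heading+90-hyaw; tx=u(phi-90); aim=np.array(hole)-tipx*tx; hx=u(heading)
    r.move_linear(list(aim-.06*hx)+[.13],ori(phi),max_speed=.15)
    r.move_linear(list(aim-.06*hx)+[.083],max_speed=.1)
    print(r.move_linear(list(aim)+[.083],max_speed=.06,stop_force=6))
    r.wait(.1)
    im,S,_=snap("side"); cv2.imwrite("pics/ins_before.png",im)
    r.move_linear(list(aim)+[.100],max_speed=.04,stop_force=4)
    r.wait(.1)
    im2,S,_=snap("side"); 
    im3,E,st=snap("wrist")
    print("aim",aim,st["time_s"])
    return aim,im,im2,im3
E
python3 - <<'E'
from h import *
E=ldE("n1E.npy")
q=onz(E,[(220+a/3.5,120+b/3.5) for a,b in((476,295),(470,254),(503,520),(497,400))],.053); print(q[:,:2]); d=q[3]-q[0]; print(np.degrees(np.arctan2(d[1],d[0])))
hd=np.degrees(np.arctan2(d[1],d[0]))
aim,a,b,c=insert(q[0][:2],-.0018,hd,1.5)
save(a,"o1",(290,190,390,265),4);save(b,"o2",(290,190,390,265),4);save(c,"o3",(220,120,440,285),3.5)
x=np.hstack([cv2.imread("pics/o1.png"),cv2.imread("pics/o2.png")]); cv2.imwrite("pics/o12.png",x)
E
```

```text
[[0.48344978 0.12201186]
 [0.47192191 0.12039242]
 [0.55167237 0.12988985]
 [0.51426721 0.12791278]]
10.839783783636587
False
aim [0.48522592 0.12230398] 52.025
```

View pics/o12.png

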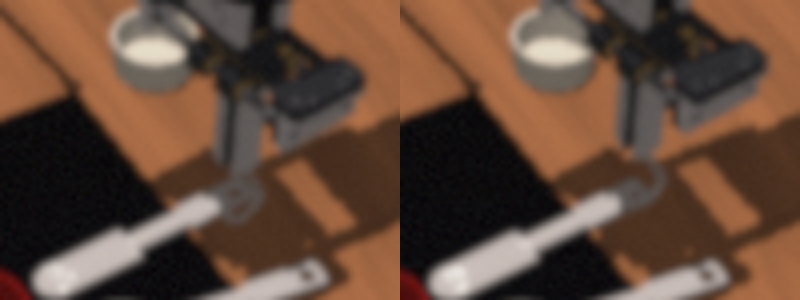

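View pics/o3.png

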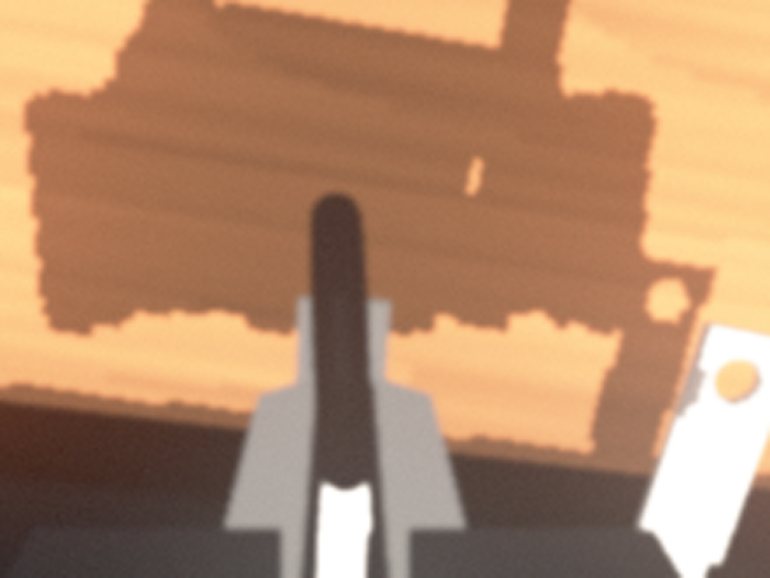

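```bash
python3 - <<'E'
from h import *
lift((.48522592,.12230398))
r.wait(.3)
im,S,_=snap("side"); save(im,"p1",(230,90,390,265),3.4)
hang1(-.212,hyaw=1.5)
im,E,st=snap("wrist","p2"); print(st["time_s"],st["tcp_pos"],st["ft_force"])
im,S,_=snap("side"); save(im,"p3",(200,60,360,230),3.5)
E
```

```text
60.6 [ 0.64245556 -0.20164183  0.30501098] [ 0.22516159  0.65021844 -1.36798078]
```

View pics/p1.png

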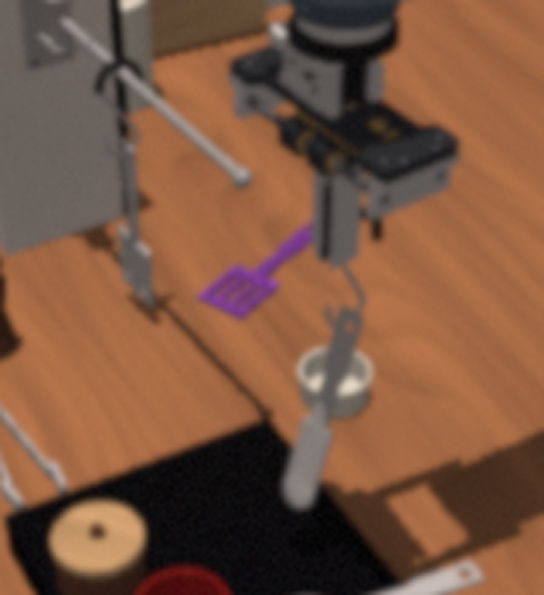

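View pics/p2.png

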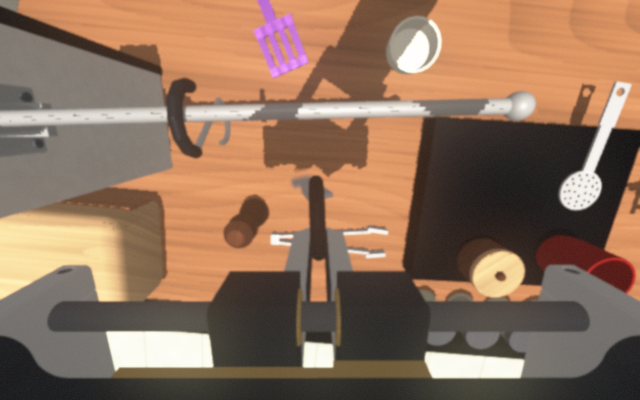

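View pics/p3.png

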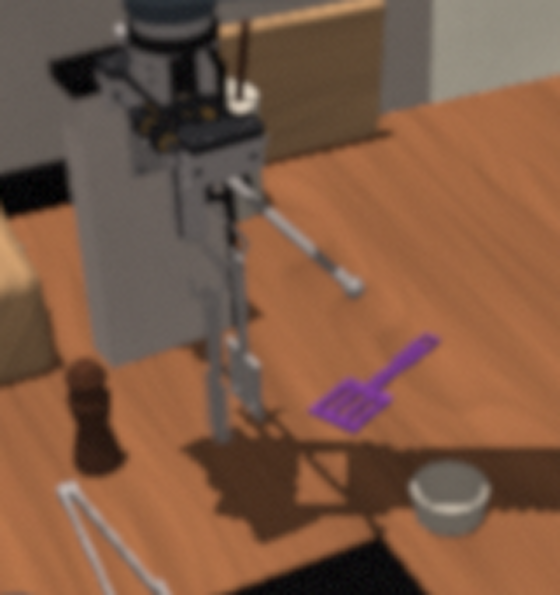

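```bash
python3 - <<'E'
from h import *
hang2(-.212)
im,E,st=snap("wrist","q1",(200,80,440,290),3); print(st["time_s"],st["tcp_pos"],st["ft_force"])
E
```

```text
in False
down False
63.0 [ 0.58088165 -0.20918668  0.27309418] [-0.97591219  0.65140957 -0.58270258]
```

View pics/q1.png

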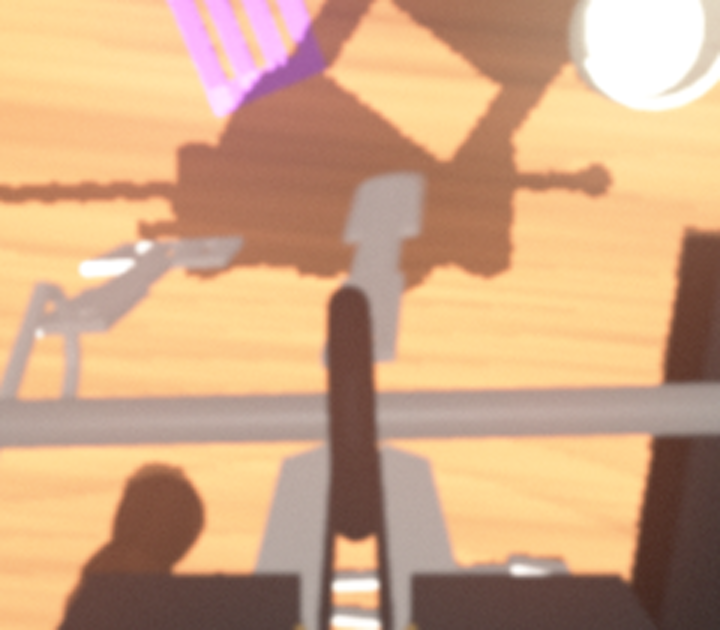

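Bar sits inside the bend at crop (350,410). Releasing.

```bash
python3 - <<'E'
from h import *
release(); 
im,E,st=snap("wrist","r1",(60,60,560,300),1.6); print(st["time_s"],st["tcp_pos"],st["ft_force"])
r.move_to([.45,.10,.38],ori(60))
im,S,_=snap("side"); save(im,"r2",(200,60,400,230),3.5)
im,S,_=snap("top"); save(im,"r3",(230,100,530,300),2.6)
E
```

```text
seat True
z [ 0.58020029 -0.20934485  0.27064041]
65.825 [ 0.51999523 -0.20899287  0.37915119] [0.25718042 0.57378344 0.04801287]
```

View pics/r1.png

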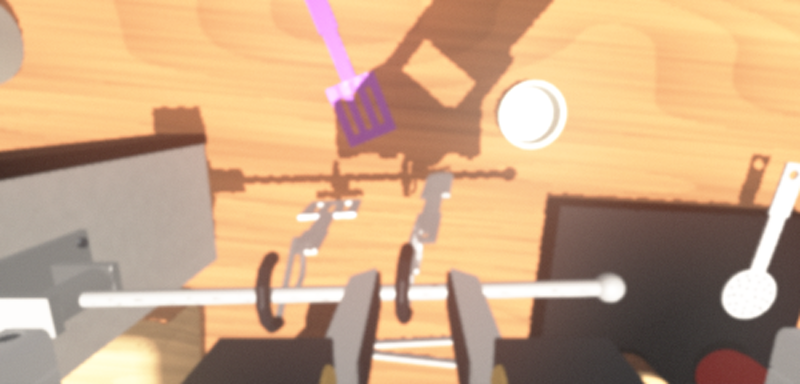

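View pics/r2.png

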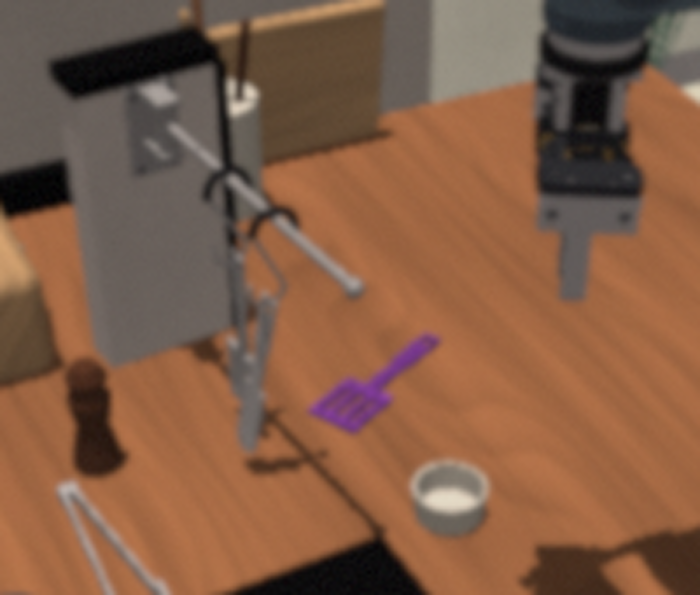

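View pics/r3.png

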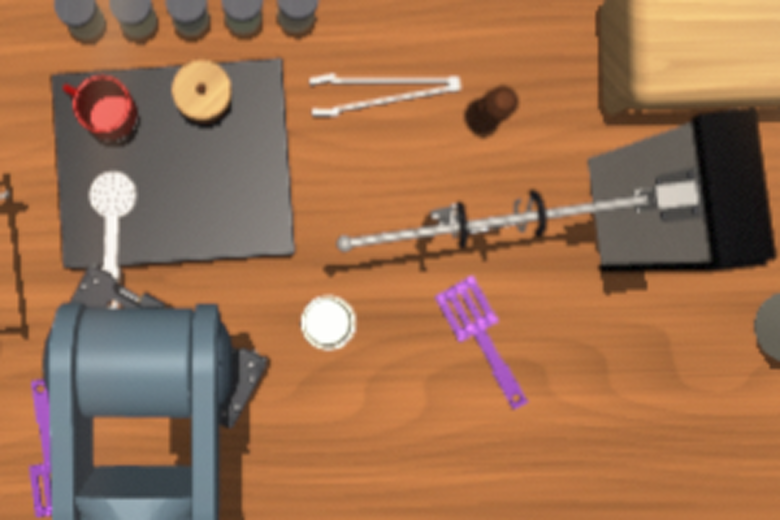

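```bash
python3 - <<'E'
from h import *
r.move_to([.55,.25,.36],ori(20))
r.move_to([.628,.336,.30],ori(BY))
im,E,st=snap("wrist","s1",(210,110,440,250),3.4); print(st["time_s"],st["tcp_pos"]); np.save("s1E.npy",np.array(E,dtype=object),allow_pickle=True)
E
```

```text
68.6833 [0.62799747 0.33501448 0.3007978 ]
```

View pics/s1.png

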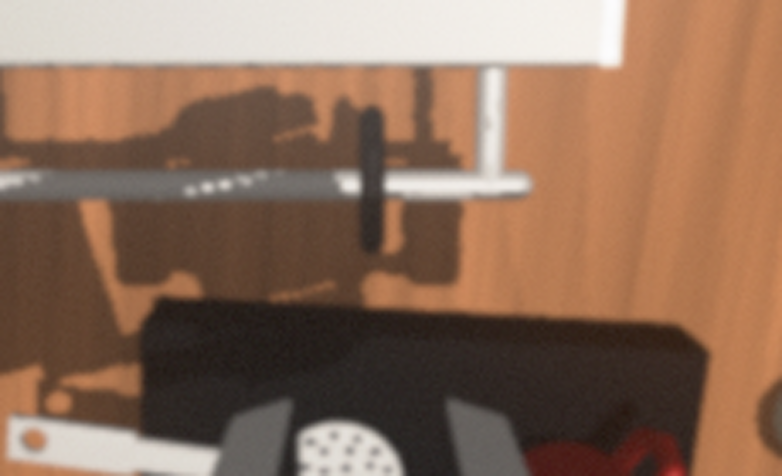

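```bash
python3 - <<'E'
from h import *
E=ldE("s1E.npy"); t=onz(E,[(210+371/3.4,110+185/3.4)],.162)[0]; print(t)
take((t[0],.3682))
hole=np.array([.4805,.2184])
r.move_to([hole[0]-.03,hole[1]-.035,.24],ori(88))
r.move_linear([hole[0],hole[1]-.035,.13],max_speed=.15)
r.wait(.2)
im,E,st=snap("wrist","t1",(220,120,440,285),3.5); print(st["time_s"],st["tcp_pos"]); np.save("t1E.npy",np.array(E,dtype=object),allow_pickle=True)
E
```

```text
[0.6270263  0.36807417 0.162     ]
gap 0.008343816898672425 [-0.  -0.8  1.2]
75.375 [0.48106315 0.18354236 0.13106274]
```

View pics/t1.png

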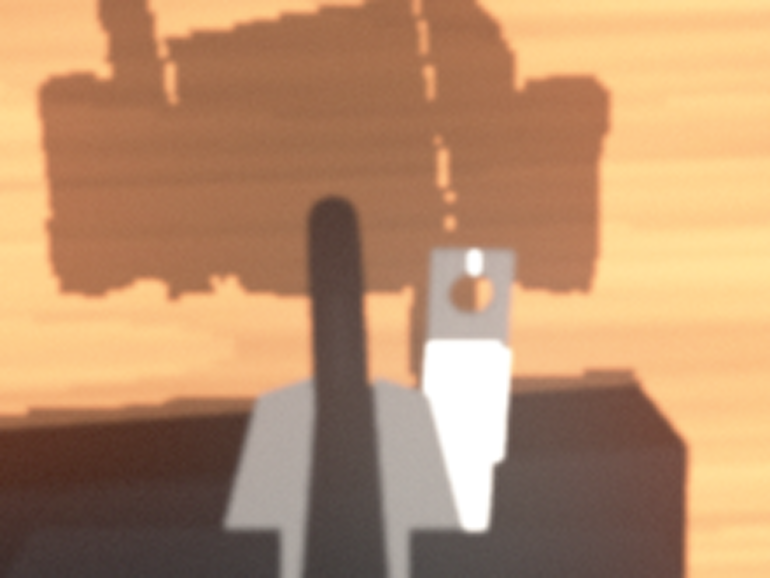

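```bash
python3 - <<'E'
from h import *
E=ldE("t1E.npy")
q=onz(E,[(220+a/3.5,120+b/3.5) for a,b in((471,294),(472,250),(466,400))],.053); print(q[:,:2]); d=q[2]-q[0]; print(np.degrees(np.arctan2(d[1],d[0])))
aim,a,b,c=insert(q[0][:2],-.0015,-2,2.5)
save(a,"u1",(300,205,400,280),4);save(b,"u2",(300,205,400,280),4);save(c,"u3",(220,120,440,285),3.5)
x=np.hstack([cv2.imread("pics/u1.png"),cv2.imread("pics/u2.png")]); cv2.imwrite("pics/u12.png",x)
E
```

```text
[[0.47961561 0.21823321]
 [0.4673294  0.21851105]
 [0.51046631 0.21681041]]
-2.640549106443041
False
aim [0.48111099 0.21811552] 78.6833
```

View pics/u12.png

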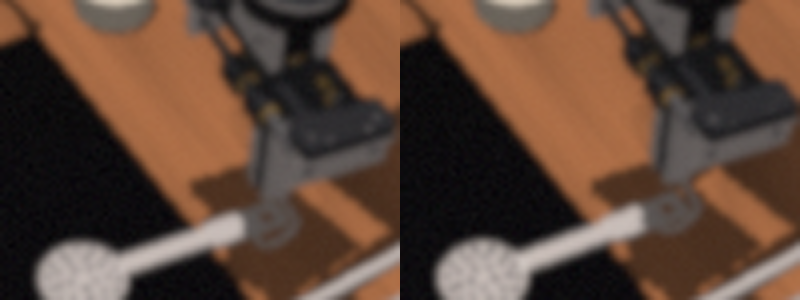

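View pics/u3.png

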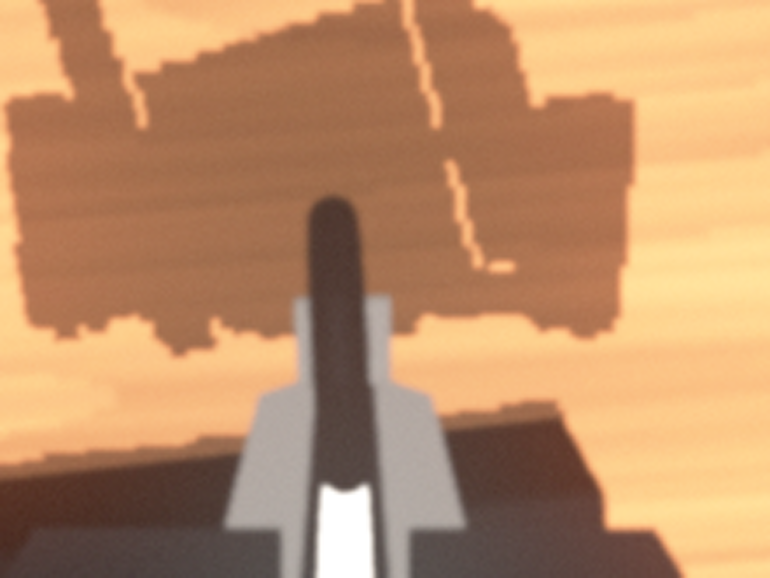

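```bash
python3 - <<'E'
from h import *
im=imaging.get_image("side"); a=cv2.imread("pics/ins_before.png")
def cr(i): return cv2.resize(i[240:280,335:385],None,fx=8,fy=8,interpolation=cv2.INTER_CUBIC)
cv2.imwrite("pics/v1.png",np.hstack([cr(a),cr(im)]))
E
```

```text
(no output)
```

View pics/v1.png

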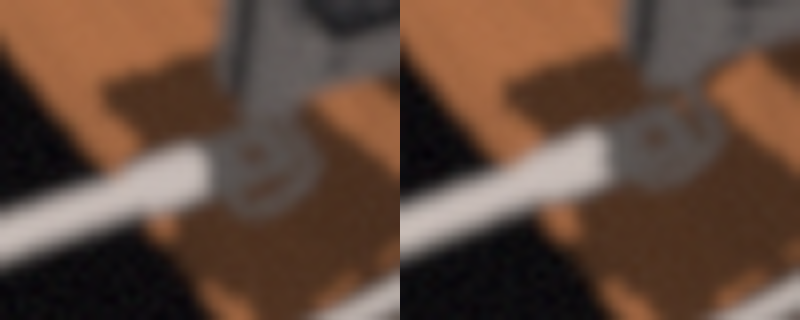

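```bash
python3 - <<'E'
from h import *
p=sensors.observe()["tcp_pos"]
r.move_linear([.48111099,.21811552,.083],max_speed=.06); r.wait(.3)
im=imaging.get_image("side"); cv2.imwrite("pics/w_raw.png",im)
g=cv2.imread("pics/g_side_raw.png")
o=cv2.imread("pics/o1.png")
def cr(i,x,y,s=1): 
    return cv2.resize(i[int(y*s):int((y+30)*s),int(x*s):int((x+33)*s)],(396,360),interpolation=cv2.INTER_CUBIC)
cv2.imwrite("pics/w1.png",np.hstack([cr(g,315,202)]+[cr(im,347,245)]))
cv2.imwrite("pics/w2.png",np.hstack([cr(o,330-290,222-190,4)]))
S=extr("side"); print(proj(S,[[.4864,.0225,.052],[.48345,.12201,.052],[.4796,.2182,.052]]))
E
```

```text
[[331.34057156 218.09740773]
 [347.90694412 238.09132888]
 [365.75637098 259.16339684]]
```

View pics/w1.png

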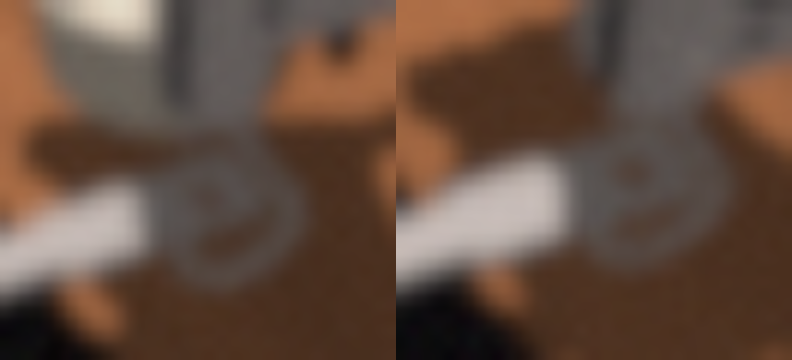

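View pics/w2.png

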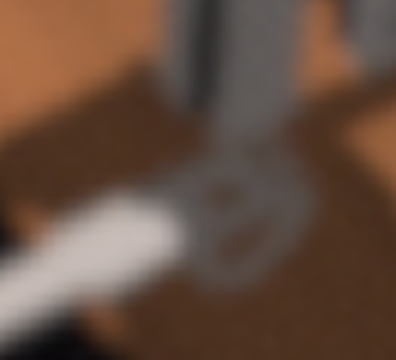

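```bash
python3 - <<'E'
from h import *
aim=np.array([.48111099,.21811552])
q=aim-.055*u(-2)
r.move_linear(list(q)+[.083],max_speed=.1); r.wait(.3)
st=sensors.observe(); im,S,_=snap("side"); cv2.imwrite("pics/x_raw.png",im)
s=10
c=cv2.resize(im[235:285,345:420],None,fx=s,fy=s,interpolation=cv2.INTER_CUBIC)
cv2.imwrite("pics/x1.png",c)
th=np.radians(np.arange(180,376,15)); P=[(18*np.cos(t),-74+18*np.sin(t)) for t in th]+[(18,-69),(22,-12),(-18,-74)]
pr=proj(S,[hookpt(st,*p) for p in P]); d=c.copy()
for p in pr: cv2.circle(d,(int((p[0]-345+.5)*s),int((p[1]-235+.5)*s)),3,(0,0,255),1)
cv2.imwrite("pics/x2.png",d)
print(pr[-3:],st["tcp_pos"],st["time_s"])
E
```

```text
[[382.07181704 255.7266981 ]
 [383.13082673 242.9647354 ]
 [392.37212069 253.41066816]] [0.42648166 0.21997732 0.08301252] 80.5667
```

View pics/x1.png

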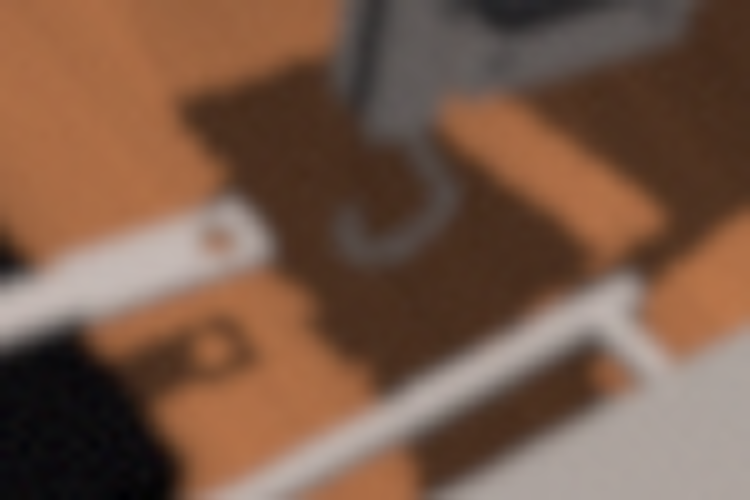

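View pics/x2.png

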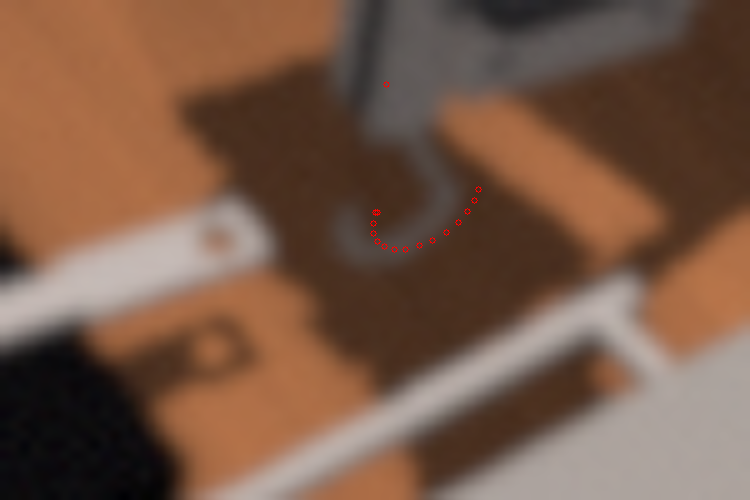

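```bash
python3 - <<'E'
from h import *
S=extr("side")
st=sensors.observe()
px=lambda a,b:(345+a/10-.5,235+b/10-.5)
t=onz(S,[px(346,219)],.040)[0]; h=onz(S,[px(217,238)],.053)[0]; print("tip",t,"hole",h,"need",h-t, "aim",st["tcp_pos"][:2]+(h-t)[:2], "tip rel tcp",t-st["tcp_pos"])
# bend fit: pitch alpha & dx by least squares on observed centre line pts
obs=np.array([px(346,219),px(350,245),px(370,259),px(400,252),px(430,230),px(450,195),px(425,150)])
from scipy.optimize import least_squares
def curve(a,dx,dy):
    th=np.radians(np.arange(180,376,5)); P=np.array([(18*np.cos(t),-74+18*np.sin(t)) for t in th]+[(18,-69)]+[(-18+40*k,-74+62*k) for k in np.linspace(0,.5,10)])
    g=P-np.array([22,-7]); c,s=np.cos(a),np.sin(a); g=g@np.array([[c,s],[-s,c]])
    R=Rm(st["eef_rot"]); return np.array([R@np.array([x/1000,-.019-z/1000,0])+st["tcp_pos"]+[dx,dy,0] for x,z in g]),
def f(p):
    pr=proj(S,curve(*p)[0]); return np.min(np.linalg.norm(obs[:,None]-pr[None],axis=2),axis=1)
for fix in (0,1):
    g=(lambda p:f([p[0],0,0])) if fix==0 else f
    s=least_squares(g,[.05,0,0][:1 if fix==0 else 3],diff_step=1e-3,x_scale=[.1,.003,.003][:1 if fix==0 else 3]); print(s.x,s.fun.round(2))
E
```

```text
tip [0.43187462 0.21851903 0.04      ] hole [0.47722647 0.21666869 0.053     ] need [ 0.04535184 -0.00185034  0.013     ] aim [0.47176444 0.21812066] tip rel tcp [ 0.00546203 -0.00145197 -0.0429803 ]
[0.12378286] [0.72 0.19 0.35 0.42 0.59 0.51 0.46]
[ 0.13991577 -0.00228998 -0.00191383] [0.53 0.09 0.21 0.1  0.18 0.22 0.21]
```

```bash
python3 - <<'E'
from h import *
aim=np.array([.4723,.2181])
r.move_linear(list(aim)+[.083],max_speed=.08,stop_force=6); r.wait(.2)
a,S,_=snap("side")
r.move_linear(list(aim)+[.100],max_speed=.04,stop_force=4); r.wait(.2)
b,S,_=snap("side"); im,E,st=snap("wrist","y2",(220,120,440,285),3.5)
cr=lambda i:cv2.resize(i[240:280,335:385],None,fx=8,fy=8,interpolation=cv2.INTER_CUBIC)
cv2.imwrite("pics/y1.png",np.hstack([cr(a),cr(b)])); print(st["time_s"],st["ft_force"])
E
```

```text
82.4167 [ 0.77098435  0.37286415 -0.60605342]
```

View pics/y1.png

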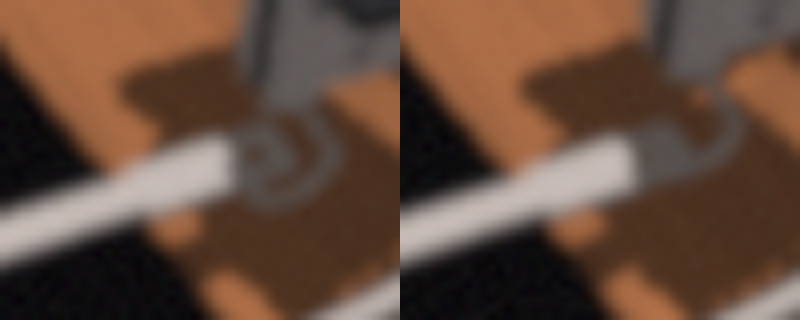

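```bash
python3 - <<'E'
from h import *
lift((.4723,.2181))
r.wait(.3)
im,S,_=snap("side"); save(im,"z1",(230,90,420,265),3.4)
hang1(-.125,hyaw=2.5,hz=.277)
im,E,st=snap("wrist","z2"); print(st["time_s"],st["tcp_pos"],st["ft_force"])
im,S,_=snap("side"); save(im,"z3",(200,60,360,230),3.5)
E
```

```text
91.05 [ 0.63178111 -0.11468086  0.31300604] [ 0.3963487   0.48410609 -0.90040093]
```

View pics/z1.png

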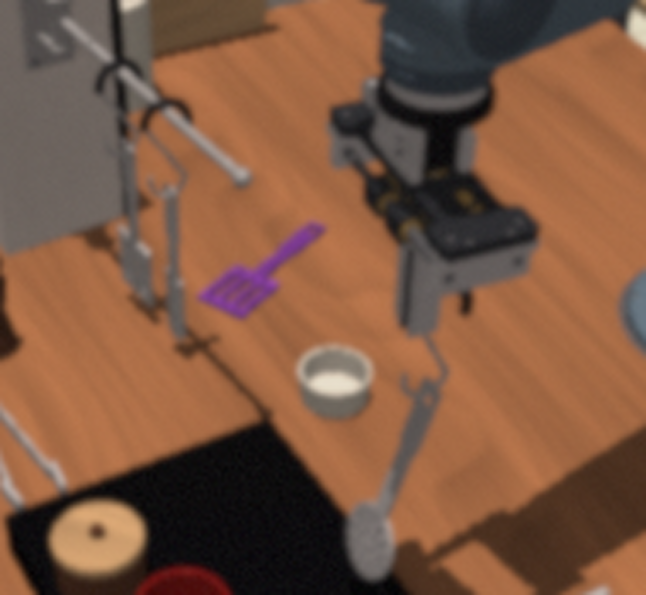

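View pics/z2.png

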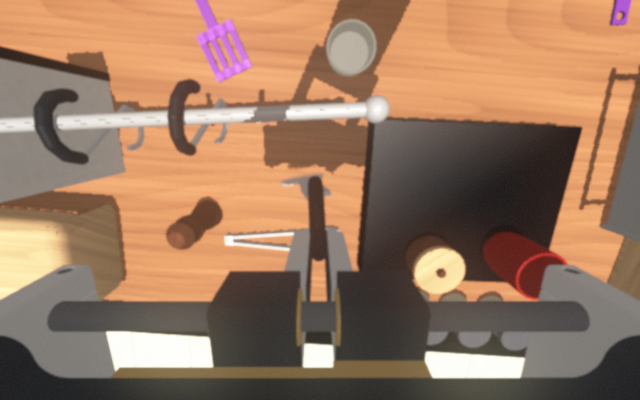

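View pics/z3.png

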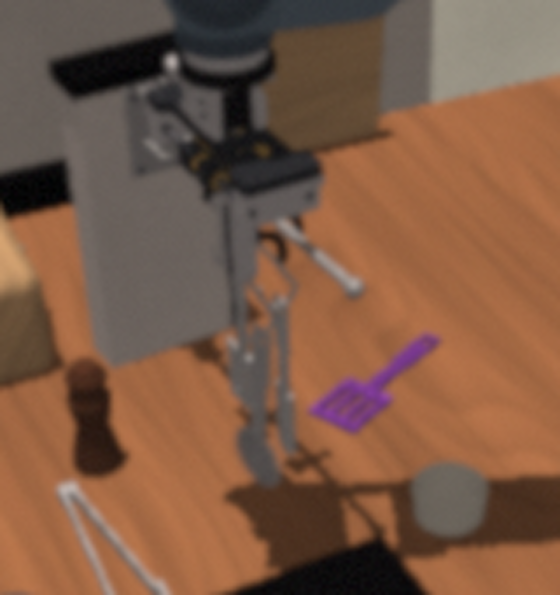

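```bash
python3 - <<'E'
from h import *
hang2(-.125,gx=.019,hz=.272)
im,E,st=snap("wrist","A1",(200,80,440,290),3); print(st["time_s"],st["tcp_pos"],st["ft_force"])
im,S,_=snap("side"); save(im,"A2",(220,80,360,220),4.2)
E
```

```text
in False
down False
93.4833 [ 0.56824488 -0.12244137  0.27612078] [ 0.09202596 -0.38531689 -1.31740992]
```

View pics/A1.png

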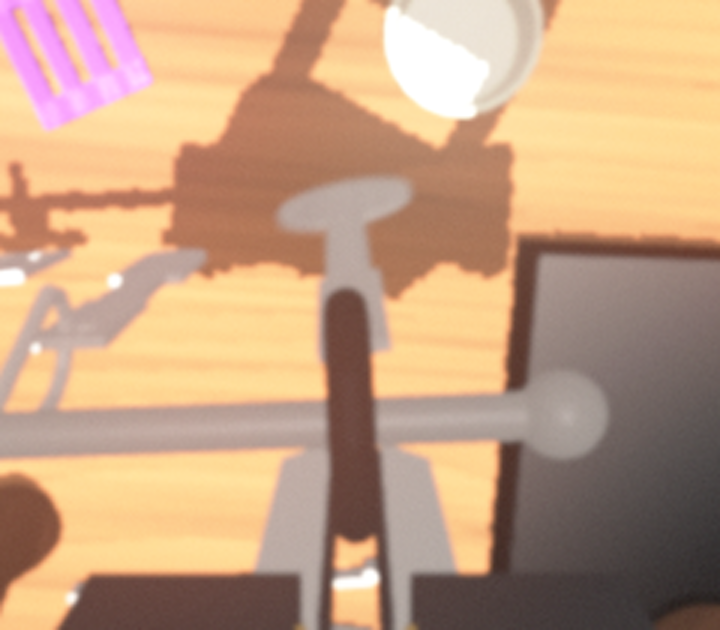

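View pics/A2.png

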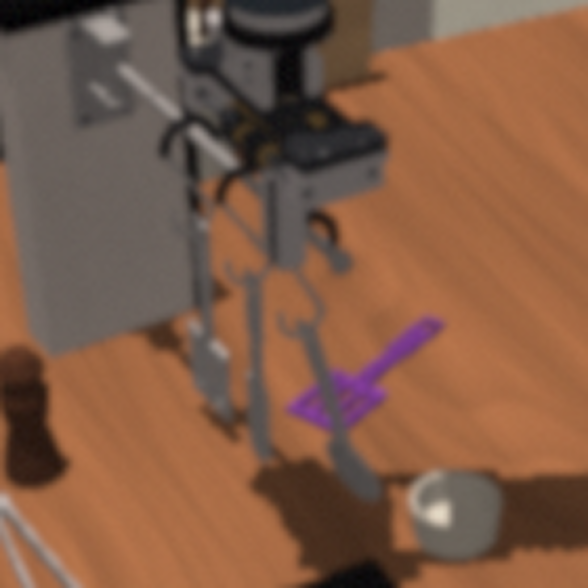

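```bash
python3 - <<'E'
from h import *
release(); 
im,E,st=snap("wrist","B1",(60,60,560,300),1.6); print(st["time_s"],st["tcp_pos"],st["ft_force"]);np.save("B1E.npy",np.array(E,dtype=object),allow_pickle=True)
p=st["tcp_pos"]
r.move_linear([.42,p[1],.45],max_speed=.25)
r.move_to([.35,.30,.45],ori(60))
r.wait(3)
im,S,_=snap("side"); save(im,"B2",(200,60,400,230),3.5)
im,S,_=snap("top"); save(im,"B3",(230,100,530,300),2.6); cv2.imwrite("pics/B3raw.png",im); cv2.imwrite("pics/B2raw.png",imaging.get_image("side"))
E
```

```text
seat True
z [ 0.56692493 -0.12263981  0.27083148]
96.4333 [ 0.50650457 -0.12238774  0.37934178] [-0.10907518 -0.23077886 -0.33809788]
```

View pics/B1.png

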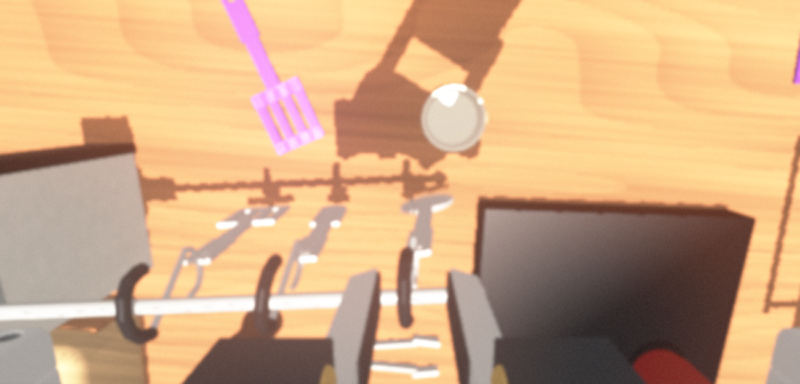

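View pics/B2.png

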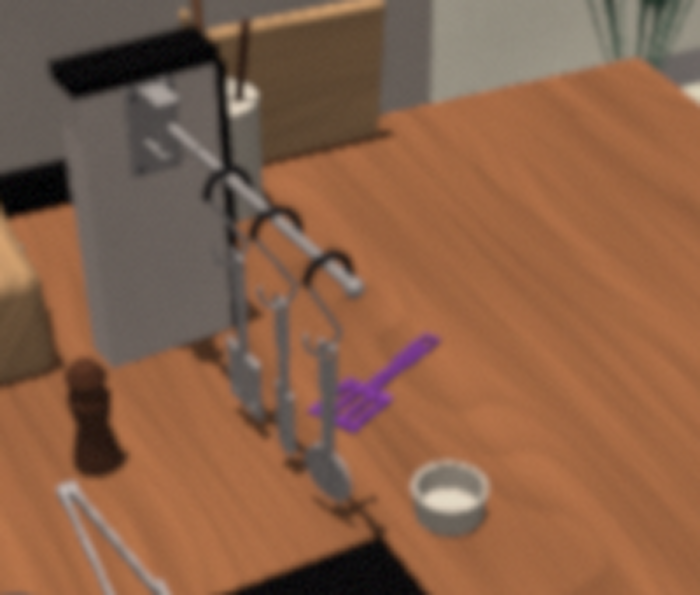

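View pics/B3.png

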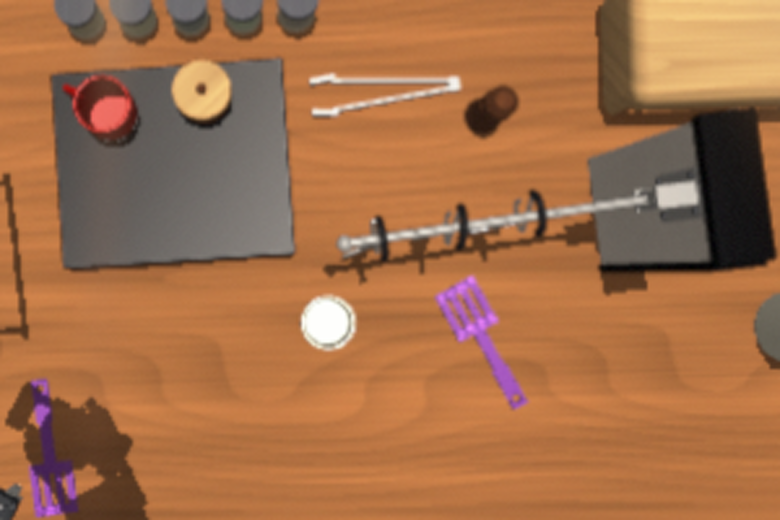

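```bash
python3 - <<'E'
from h import *
T=extr("top"); S=extr("side")
c=lambda L:[(230+a/2.6,100+b/2.6) for a,b in L]
b=onz(T,c([(640,202),(345,243)]),.295);d=(b[1]-b[0]);bh=np.degrees(np.arctan2(d[1],d[0]))
cap=onz(T,c([(712,262),(694,122)]),.345);e=cap[1]-cap[0]; cap2=onz(T,c([(774,257),(754,112)]),.345);e2=cap2[1]-cap2[0]
print("bar",bh,"pier",np.degrees(np.arctan2(e[1],e[0])),np.degrees(np.arctan2(e2[1],e2[0])))
k=onz(T,c([(380,238),(460,228),(538,214)]),.31); print(np.linalg.norm(k-b[1],axis=1)-0, k)
# side: bar direction & pier top edge
im=cv2.imread("pics/B2raw.png")
s=lambda a,bb:(200+a/3.5,60+bb/3.5)
x=onz(S,[s(172,128),s(353,287)],.295); d=x[1]-x[0]; print("side bar",np.degrees(np.arctan2(d[1],d[0])),x)
print(sensors.observe()["time_s"])
im=cv2.imread("pics/B3raw.png"); a=cv2.imread("pics/a_top.png")
save(im,"C1",(100,130,260,260),4.5)
E
```

```text
bar 96.44221019964408 pier 5.11042465210568 5.525461542498538
[0.03977252 0.12459416 0.20897646] [[ 0.54387885 -0.12187943  0.31      ]
 [ 0.55242747 -0.20831154  0.31      ]
 [ 0.56529626 -0.29214357  0.31      ]]
side bar 96.77387591228306 [[ 0.58014546 -0.40830589  0.295     ]
 [ 0.54148936 -0.08286407  0.295     ]]
101.8
```

View pics/C1.png

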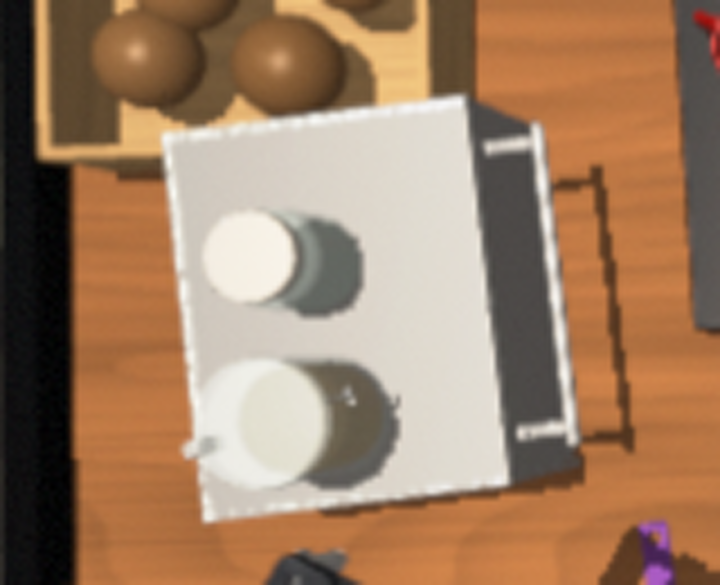

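```bash
python3 - <<'E'
from h import *
a=imaging.get_image("side").astype(int); r.wait(.3); b=imaging.get_image("side").astype(int); r.wait(1); c=imaging.get_image("side").astype(int)
z=np.s_[100:210,250:310]
print(abs(a-b)[z].max(),abs(a-c)[z].max(),abs(a-b)[z].mean())
save(c.astype(np.uint8),"D1",(245,100,315,210),5)
r.finish_job(); print(sensors.observe()["time_s"])
E
```

```text
86 87 2.8068181818181817
the job is handed in; nothing more can be done
the job is handed in; nothing more can be done
```

View pics/D1.png

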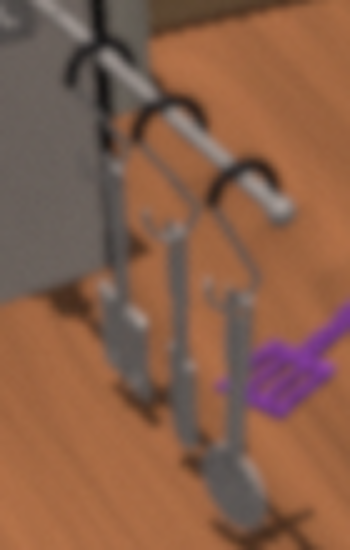

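I swung the rail arm square, then hooked the turner, the palette and the skimmer and hung them along the bar, about 85 mm apart. The fingers never held a utensil. The job was handed in at about 103 s, and no verdict was reported.

- **What went wrong on the way:** The skimmer's first hook insertion missed, because the hook had tilted in the grip and its tip only lifted the handle. I lowered it, measured the tip again in the side view, moved about 9 mm back, and the second try went in.
- **Arm angle:** In the last top view the bar stands at about 91.2° to the pier, roughly 0.02 rad off square. The side view puts the bar about 0.3° further round. Both are well inside the 0.1 rad limit.
- **Hooks and utensils:** The last side picture shows all three hooks seated on the bar, each with its own utensil hanging free. I judged this by eye and did not measure the hole-to-hook distances.
- **Bin and bystanders:** By eye in the last pictures the bin's front is shut, and the canister, jar, mug, cellar, tongs, ramekin, mill and the purple look-alikes stand where they were.
- **Not settled:** My check that the utensils were still did not come out clean. Side pictures taken 0.3 s and 1 s apart differed by up to 86 grey levels around the utensils (mean 2.8). That could be edge noise or a little remaining swing, and my script handed the job in straight after without resolving it.
- **Camera disagreement:** The top and wrist cameras differed by about 4–7 mm in x, so I relied on relative measurements and the pictures around each insertion.

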